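# Load a blank into the blasting cabinet with the slot boat

## Robot

A 6-joint arm with a two-finger parallel gripper is mounted at the origin on the work surface. World frame = base frame: x ahead of the robot, y to its left, z up, the work surface at z = 0. Lengths are in m, angles in rad, forces in N, time in s.
With the tool pointing down it reaches from about 0.425 to 0.95 m from the base axis. Payload 3.5 kg.
Tool frame: the origin (TCP) lies on the centre line of the jaws, within the pads' length; the fingertips stand r.tip_extent ahead of it and the grasp point (between the pads) lies 6 mm ahead of it (r.tip_extent is the distance from the TCP to the fingertips, in m); z points along the fingers, y is the direction in which the jaws open and shut (so a half turn about z gives the same grasp; the last joint's range is limited). The gripper opens to 85 mm and grips with 20 to 120 N. Pads are 22 mm wide; open, the fingers measure 114 mm over their backs; the gripper's body (76 mm by 85 mm) begins 54 mm behind the grasp point. The pads swing forward as they close: fully open they stand 13 mm farther back than shut.
Start: joints at [-1.498, 0.286, 1.577, -0, 1.279, -0.15], TCP at [0.149, -0.658, 0.256] pointing down, gripper open.
Joint ranges: [-2.77, 2.77], [-0.9, 2.22], [0.21, 2.48], [-1.53, 4.67], [0.24, 2.81], [-2.84, 2.84]. Speed limits (rad/s): [2.79, 2.79, 3.14, 3.14, 3.14, 3.14].

## Interface

Orientations are given as a unit quaternion [x, y, z, w].
In Python, from plant import r gives the robot as it stands. The module is installed in compiled form; this text tells all that it offers.
- The arm moves only by the tool jog_arm, never from a script. Its arguments are lists of equal length, an entry for each row: "dp": the shift along the tool's x, y, z scaled (see below), a list of three; "dr": the turn, a rotation vector about the tool's x, y, z scaled (see below), a list of three; "jaw": the opening, from 0 (shut) to 1 (fully open). A call has 1 to 8 rows; each row shifts and turns the commanded pose from where the row before left it, along the tool's axes as they then stand; what a row does not reach is not made up. The controller multiplies each number of a shift by 0.2 m and each number of a turn by 1.5 rad. A row lasts 1/10 s, in which the tool goes at most 50 mm and 8.59 degrees, less where a joint would pass 70% of its speed; a pose out of reach is approached as far as the arm can. A call with a number of a shift or a turn outside -1 to 1 is refused whole. A call with a gripper value outside its range is refused whole. The fingers move at their own pace and stop on an object; "force" is the grip in N (left out, the last holds). Time passes only in rows, so rows that do not move let the fingers close. It gives the time, the measured TCP pose, the force and the opening at its end, in the units of the state.
- r.observe(): the state, without advancing time (a new reading comes with each control period).
- r.grab_frame(name): name is "scene" or "top"; returns a dict with "color" (480x640x3 uint8, red, green, blue), "camera_matrix" (3x3 intrinsics, pixels), "R" (3x3) and "t" (3): a world point X has camera coordinates R X + t. Camera axes: x right, y down, z forward; pixel columns grow to the right and rows downward; lengths in m; the calibration is good to about 2 mm. A picture is of the moment at which its call begins. There is no depth.
- r.job_done(): hands the job in, once; it reports no verdict.
The state is a dict: "clock": time; "joints": joint angles; "dq": joint speeds; "joint_efforts": joint torques, N m; "tcp_pos": TCP position; "orientation": TCP orientation; "force": force on the tool from outside, world axes, zero at the start; "ft_torque": the same for the moment, N m; "gripper_width": finger opening in m.
Only numpy, scipy, OpenCV 4.12 (cv2) and the standard library are available. Lean on these libraries where they do the work, as an engineer would, in place of code of your own. Each camera call takes 0.05 s, during which the arm holds its last target.

## Task

Lay the plain round bar blank (not the one with the collar) in the trough of the steel boat, take the boat by its upright handle and slide its trough level through the slot in the blasting cabinet's cover plate, then, with the whole trough inside, tip it sideways so that the blank rolls out into the tray. Level the boat again, draw it out and stand it back flat on the wooden board; the boat must never touch the cover plate, and the collared spindle, can, flywheel and wrench must be left where they are.

Things in the scene. Friction and masses are not known exactly. Their poses are not given: they have to be found in the camera images.
- blank: Plain aluminium round bar, 28 mm diameter, 84 mm long, about 0.14 kg, no collar. Origin at its centre, x along its axis. Starts lying level in one of two identical V cradles, its centre 44 mm above the bench; its middle 60 mm are free to grip from above.
- spindle: The other bar, in the other cradle: same aluminium, length and diameter, but with a collar 40 mm in diameter and 16 mm wide at its middle. Origin at its centre, x along its axis. Leave it alone.
- cradle_a: Dark steel V cradle under the plain blank, fixed to the bench. Base 100 x 50 x 5 mm; two V supports, each 8 mm thick, 35 mm either side of the middle, reaching up to about 41 mm. Origin under its centre, x along the bar.
- cradle_b: Identical V cradle under the collared spindle. Either may be the one nearer the robot.
- boat: Steel boat, 202 mm long, 0.18 kg, starting upright and empty on the board. Origin on its underside beneath the handle, x from handle to nose, z up. At x = 0 an upright handle; a round rod 10 mm in diameter (axis at z = 14 mm) runs from it to the trough, x = 18 to 84 mm; the trough spans x = 84 to 184 mm and is 44 mm wide.
- boat_grip (a point): Middle of the handle's gripping part, at x = 0, z = 48 mm in the boat's frame. The handle is a flat upright bar 36 mm (x) by 10 mm (y), from z = 0 to 68 mm, to be pinched across its 10 mm from above.
- boat_trough (a point): Where the blank's centre lies in the trough (boat's x = 134, z = 20 mm; blank's top then at z = 34). The trough is an open V, sides sloping 18 degrees, bottom at z = 5 mm, lips at z = 12 mm, end walls 3 mm thick and 20 mm high, 94 mm apart. The blank rolls out sideways when the boat is rolled well beyond 18 degrees about its x axis (about 40 is sure).
- boat_tail (a point): Centre of the trough's rear end wall, on the rod's axis: x = 84 mm, z = 14 mm in the boat's frame. The whole trough is inside once this point is past the cover plate.
- board: Wooden board fixed to the bench, 250 x 110 x 12 mm. Origin under its centre, x along its length, top 12 mm above the bench. The boat starts on it and must end on it.
- cover: Upright steel cover plate, 4 mm thick, 250 mm wide, front of the cabinet. Origin at the centre of the slot on the plate's outer face, 100 mm above the bench; x points level into the cabinet, square to the plate, z up. The slot is one rectangle 56 mm wide (y) and 46 mm high (z).
- cabinet: Grey bead-blasting cabinet fixed to the bench, 170 mm deep (x), 250 mm wide, 180 mm high, solid base 30 mm high, glass top and side walls. Origin under its centre, axes parallel to the cover's. The chamber is 162 mm deep; the tray lies on its -y side, a blast nozzle on a stand on its +y side (y above 60 mm).
- tray: Open aluminium tray fixed on the cabinet's floor, 130 mm along the cabinet's x, 105 mm across, 22 mm high, walls 3 mm. Origin under its centre, axes parallel to the cover's. It reaches from under the slot's line towards the -y side; its rim is 52 mm above the bench.
- can: Plain closed grey can, 68 mm in diameter, 150 mm high, standing loose near the board. Origin under its centre. Leave it alone.
- flywheel: Small dark spoked flywheel, 116 mm in diameter, 22 mm high at the hub, lying flat and loose. Origin under its centre. Leave it alone.
- wrench: Loose wrench, 150 mm long, lying on the bench. Leave it alone.
Mind the look-alikes: they are no part of the job. Leave any blue look-alike of the boat alone.

How it is judged:
On the way, in this order (a step that is already met when the one before it is completed fails the run):
1. the blank lies released in the boat's trough (x of blank in the frame of boat between 0.118 and 0.15 m and y of blank in the frame of boat between -0.009 and 0.009 m and z of blank in the frame of boat between 0.014 and 0.026 m and contact force between the fingers and blank below 0.3 N), for 0.2 s.
2. the whole trough is through the slot, level, with the blank still in it (x of boat_tail in the frame of cover above 0.005 m and x of boat in the frame of cover below -0.02 m and y of boat_tail in the frame of cover between -0.03 and 0.03 m and z of boat_tail in the frame of cover between -0.025 and 0.025 m and x of blank in the frame of boat between 0.118 and 0.15 m and y of blank in the frame of boat between -0.009 and 0.009 m and z of blank in the frame of boat between 0.014 and 0.026 m and angle between boat's own z axis and vertical below 0.25 rad), for 0.05 s.
3. the boat is tipped with the whole trough inside (x of boat_tail in the frame of cover above 0.005 m and x of boat in the frame of cover below -0.02 m and y of boat_tail in the frame of cover between -0.03 and 0.03 m and z of boat_tail in the frame of cover between -0.025 and 0.025 m and angle between boat's own z axis and vertical above 0.35 rad), for 0.05 s.
At the end, for the whole second after the job is handed in: The blank lies at rest on the tray's floor inside the cabinet (centre within the tray's walls and below 26 mm over its underside); the boat stands released, at rest and flat (within 0.08 rad, underside within 4 mm of the board's top) with its handle and trough over the wooden board (x of blank in the frame of tray between -0.063 and 0.063 m and y of blank in the frame of tray between -0.051 and 0.051 m and z of blank in the frame of tray between 0 and 0.026 m and z of boat in the frame of board between 0.008 and 0.016 m and angle between boat's own z axis and vertical below 0.08 rad and x of boat in the frame of board between -0.127 and 0.127 m and y of boat in the frame of board between -0.057 and 0.057 m and x of boat_trough in the frame of board between -0.127 and 0.127 m and y of boat_trough in the frame of board between -0.057 and 0.057 m and linear speed of boat below 0.02 m/s and linear speed of blank below 0.03 m/s); the robot touches nothing.
It fails at once if the boat touches the cover plate (over 0.5 N) (contact force between boat and cover above 0.5 N).
It fails at once if the spindle is shifted by more than 20 mm (distance of spindle from where it was at the start of the episode above 0.02 m).
It fails at once if the can is shifted by more than 20 mm (distance of can from where it was at the start of the episode above 0.02 m).
It fails at once if the flywheel is shifted by more than 20 mm (distance of flywheel from where it was at the start of the episode above 0.02 m).
It fails at once if the wrench is shifted by more than 20 mm (distance of wrench from where it was at the start of the episode above 0.02 m).
It also fails if it takes over 67 s, if anything falls off the work surface, if the arm or the gripper's body presses on something with over 40 N, if the wrist force passes 120 N, or if a joint passes its speed limit or range.

## Working session

There is one attempt and no reset: what is moved stays moved. The work goes in short steps, Python scripts to look and compute and a tool call to move; the robot and the scene stay as the last step left them, time stands still between calls to the robot, and variables do not carry over. Pictures are saved under pics/ and viewed, and the job is handed in when it is done.

Besides the shell and the picture viewer there is one more tool, called after "Request:" as name(argument=value, ...) on one line, values as JSON. jog_arm: Moves the arm, as the interface text tells. Its arguments: {"type":"object","properties":{"dp":{"type":"array","items":{"type":"array","items":{"type":"number","minimum":-1,"maximum":1}}},"dr":{"type":"array","items":{"type":"array","items":{"type":"number","minimum":-1,"maximum":1}}},"jaw":{"type":"array","items":{"type":"number"}},"force":{"type":"number"}},"required":["dp","dr","jaw"]}

```bash
mkdir -p pics
python3 - <<'E'
from plant import r
import cv2,numpy as np
print(r.observe(), r.tip_extent)
for n in ["scene","top"]:
    f=r.grab_frame(n)
    cv2.imwrite(f"pics/{n}0.png",f["color"][:,:,::-1])
    np.savez(f"{n}0.npz",**f)
    print(n,f["camera_matrix"],f["R"],f["t"])
E
```

```text
{'clock': 0.0, 'joints': array([-1.49801103e+00,  2.87201140e-01,  1.57819149e+00,  2.08694114e-05,
        1.27860033e+00, -1.49983342e-01]), 'dq': array([ 0.00024598, -0.00164088,  0.00076856,  0.00251202, -0.00133903,
       -0.00206003]), 'joint_efforts': array([-1.51256780e-03, -4.05988848e+01, -2.92626446e+01, -2.44339353e-04,
        5.88604657e-03,  5.51477839e-06]), 'tcp_pos': array([ 0.14912808, -0.65770156,  0.25491561]), 'orientation': array([ 9.93802797e-01,  1.11151071e-01,  5.62945039e-05, -1.19887139e-03]), 'force': array([ 0.11209102,  0.21808423, -0.46367175]), 'ft_torque': array([-0.01919211,  0.01831687,  0.00029138]), 'gripper_width': 0.08538875146763589} 0.025
scene [[508.36923467   0.         317.58407546]
 [  0.         508.36923467 247.35866659]
 [  0.           0.           1.        ]] [[-0.108258    0.99406786 -0.01045437]
 [ 0.70827759  0.06974648 -0.7024801 ]
 [-0.69758373 -0.08345369 -0.7116266 ]] [ 0.11145276 -0.3141132   1.51881093]
top [[519.734795     0.         317.68196227]
 [  0.         519.734795   245.61450761]
 [  0.           0.           1.        ]] [[-0.00359508 -0.99949707 -0.03150675]
 [-0.98585187  0.00882246 -0.16738655]
 [ 0.16758033  0.03045922 -0.98538778]] [-0.04973726  0.52704135  1.03955143]
```

View pics/scene0.png

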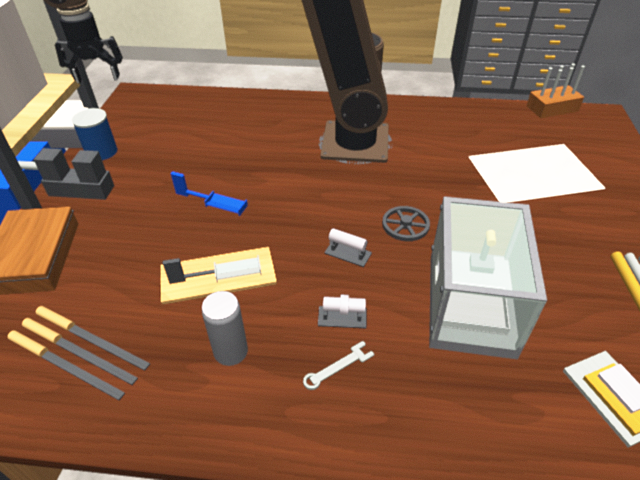

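View pics/top0.png

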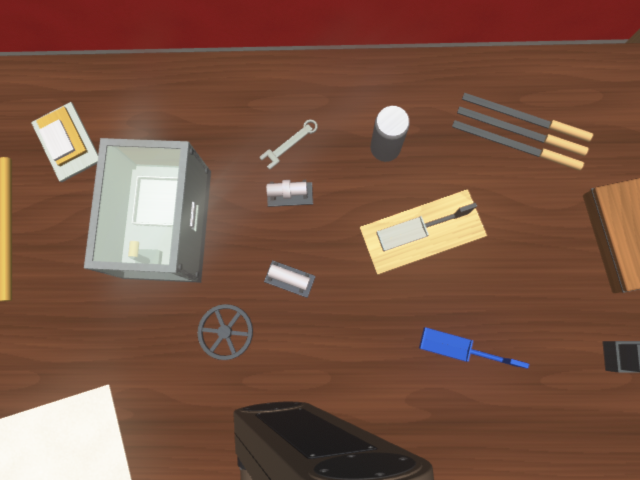

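The scene view shows the boat on the board at (220,270) with the handle on the left. The plain bar is at (348,240), the collared spindle at (343,304), and the cabinet at (485,275). In the top view the bars are at (290,277) plain and (287,188) collared, and the cover's slot is at (193,216). I'll enlarge these to confirm.

Run:
```python
import cv2
t=cv2.imread('pics/top0.png'); s=cv2.imread('pics/scene0.png')
def c(im,x,y,w,h,k,n):
    cv2.imwrite('pics/'+n,cv2.resize(im[y:y+h,x:x+w],None,fx=k,fy=k,interpolation=cv2.INTER_CUBIC))
c(t,255,170,80,130,4.5,'c_bars.png')
c(t,350,180,150,100,5,'c_boat.png')
c(t,80,130,135,155,3.8,'c_cab.png')
c(s,425,190,125,165,3.6,'c_cab_s.png')
c(s,150,240,140,65,5.5,'c_boat_s.png')
```

```text
(no output)
```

View pics/c_bars.png

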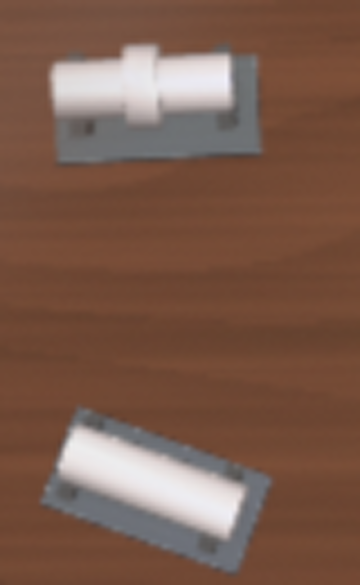

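View pics/c_boat.png

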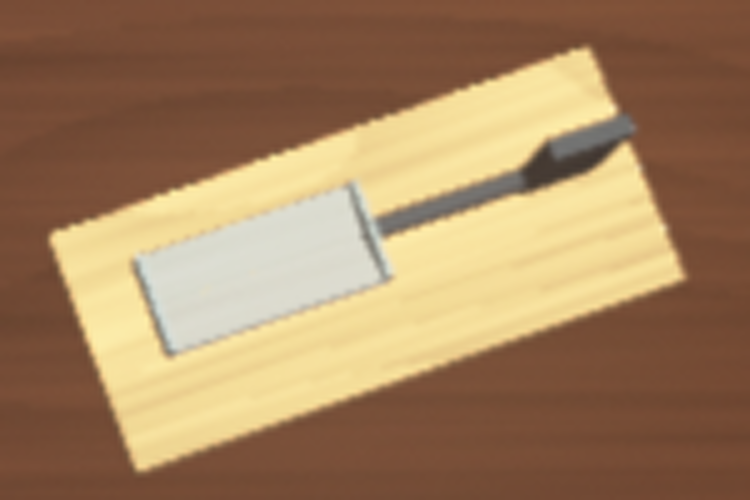

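View pics/c_cab.png

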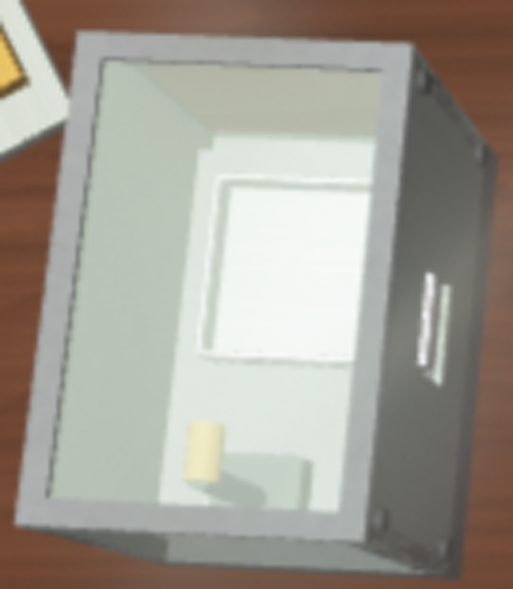

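View pics/c_cab_s.png

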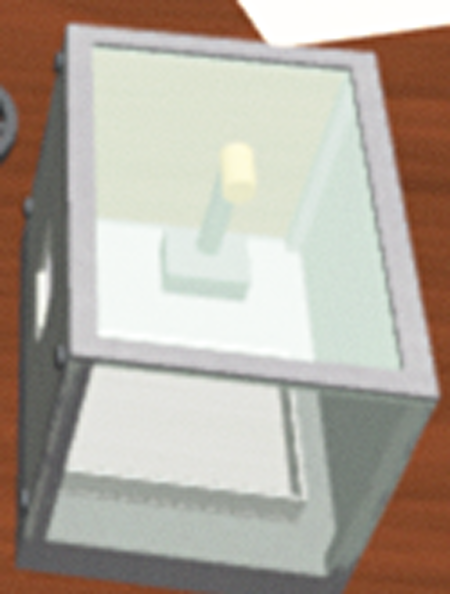

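View pics/c_boat_s.png

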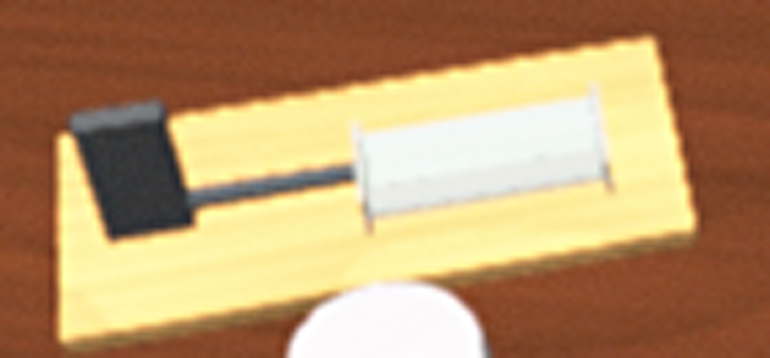

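```bash
cat > h.py <<'E'
import numpy as np,cv2
class Cam:
    def __init__(s,f): s.K=f["camera_matrix"];s.R=f["R"];s.t=f["t"];s.im=f["color"]
    def ray(s,uv):
        d=s.R.T@np.linalg.solve(s.K,[uv[0],uv[1],1]); return -s.R.T@s.t,d
    def onz(s,uv,z):
        c,d=s.ray(uv); return c+d*(z-c[2])/d[2]
    def onplane(s,uv,p,n):
        c,d=s.ray(uv); return c+d*((p-c)@n)/(d@n)
    def proj(s,X):
        q=s.K@(s.R@np.asarray(X,float)+s.t); return q[:2]/q[2]
def tri(c1,u1,c2,u2):
    a,d=c1.ray(u1);b,e=c2.ray(u2)
    x=np.linalg.lstsq(np.c_[d,-e],b-a,rcond=None)[0]
    return (a+d*x[0]+b+e*x[1])/2, np.linalg.norm(a+d*x[0]-b-e*x[1])
def load(tag="0"): return Cam(np.load(f"scene{tag}.npz")),Cam(np.load(f"top{tag}.npz"))
E
cat > m1.py <<'E'
from h import *
S,T=load()
np.set_printoptions(precision=4,suppress=True)
def comp(c,box,f,n=1):
    x,y,w,h=box; hsv=cv2.cvtColor(c.im,cv2.COLOR_RGB2HSV)[y:y+h,x:x+w].astype(int)
    m=f(hsv).astype(np.uint8); nn,l,st,ce=cv2.connectedComponentsWithStats(m)
    i=1+np.argmax(st[1:,4]); m=(l==i).astype(np.uint8)
    cn=max(cv2.findContours(m,0,1)[0],key=cv2.contourArea)
    rc=cv2.minAreaRect(cn); return np.array(rc[0])+[x,y],rc[1],cv2.boxPoints(rc)+[x,y],st[i,4]
wh=lambda q:(q[...,1]<50)&(q[...,2]>150)
for nm,bt,bs in [("blank",(255,250,70,60),(315,215,65,60)),("spindle",(255,170,70,45),(310,285,70,50))]:
    a=comp(T,bt,wh);b=comp(S,bs,wh)
    print(nm,"top",a[0],a[1],"z44:",T.onz(a[0],.044),"scene",b[0],b[1],S.onz(b[0],.044),tri(S,b[0],T,a[0]))
    B=a[2]; e=[(B[0]+B[1])/2,(B[2]+B[3])/2] if np.linalg.norm(B[0]-B[1])<np.linalg.norm(B[1]-B[2]) else [(B[1]+B[2])/2,(B[3]+B[0])/2]
    e=[T.onz(p,.044)for p in e]; d=e[0]-e[1]; print(" len",np.linalg.norm(d),"yaw deg",np.degrees(np.arctan2(d[1],d[0])))
ye=lambda q:(q[...,0]>15)&(q[...,0]<35)&(q[...,1]>60)&(q[...,2]>150)
a=comp(T,(350,180,150,100),ye); P=np.array([T.onz(p,.012) for p in a[2]]); print("board",P.mean(0),P)
for i in range(4): d=P[(i+1)%4]-P[i]; print(np.linalg.norm(d),np.degrees(np.arctan2(d[1],d[0])))
# trough corners from crop
o=np.array([350,180])
for nm,uv,z in [("TL",(135,258),.032),("TR",(352,184),.032),("BR",(390,278),.032),("BL",(170,354),.032),("h1",(550,145),.08),("h2",(630,115),.08),("h3",(634,128),.08),("h4",(553,160),.08),("rodA",(380,226),.026),("rodB",(525,182),.026)]:
    p=o+np.array(uv)/5; print(nm,p,T.onz(p,z))
E
python3 m1.py
```

```text
blank top [288.2466 276.3425] (41.198490142822266, 12.6404447555542) z44: [0.4628 0.008  0.044 ] scene [346.85 238.45] (37.31486892700195, 11.067971229553223) [0.4577 0.0058 0.044 ] (array([0.4624, 0.0068, 0.0487]), np.float64(0.001637817743655386))
 len 0.08571524587091113 yaw deg 69.09508267377792
spindle top [286. 188.] (16.0, 40.0) z44: [0.6516 0.0139 0.044 ] scene [344.  303.5] (17.0, 42.0) [0.6472 0.0129 0.044 ] (array([0.6504, 0.0133, 0.0481]), np.float64(0.0005123760518394863))
 len 0.08532144708434793 yaw deg -90.72255834692098
board [ 0.562  -0.2778  0.012 ] [[ 0.5734 -0.1412  0.012 ]
 [ 0.6567 -0.3823  0.012 ]
 [ 0.5497 -0.4125  0.012 ]
 [ 0.4683 -0.1752  0.012 ]]
0.2550750747699113 -70.92913509693595
0.11122428963357342 -164.2370715940816
0.2507919730668454 108.9241422064739
0.11041736851968666 17.963472352533106
TL [377.  231.6] [ 0.5576 -0.1779  0.032 ]
TR [420.4 216.8] [ 0.5885 -0.2701  0.032 ]
BR [428.  235.6] [ 0.548  -0.2845  0.032 ]
BL [384.  250.8] [ 0.5164 -0.1916  0.032 ]
h1 [460. 209.] [ 0.593 -0.342  0.08 ]
h2 [476. 203.] [ 0.6051 -0.3747  0.08  ]
h3 [476.8 205.6] [ 0.5996 -0.376   0.08  ]
h4 [460.6 212. ] [ 0.5867 -0.3429  0.08  ]
rodA [426.  225.2] [ 0.5715 -0.2822  0.026 ]
rodB [455.  216.4] [ 0.59   -0.3441  0.026 ]
```

Run:
```python
import cv2
t=cv2.imread('pics/top0.png'); s=cv2.imread('pics/scene0.png')
def c(im,x,y,w,h,k,n):
    cv2.imwrite('pics/'+n,cv2.resize(im[y:y+h,x:x+w],None,fx=k,fy=k,interpolation=cv2.INTER_LINEAR))
c(t,170,180,50,60,10,'c_slot.png')
c(s,425,225,35,90,6.6,'c_slot_s.png')
```

```text
(no output)
```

View pics/c_slot.png

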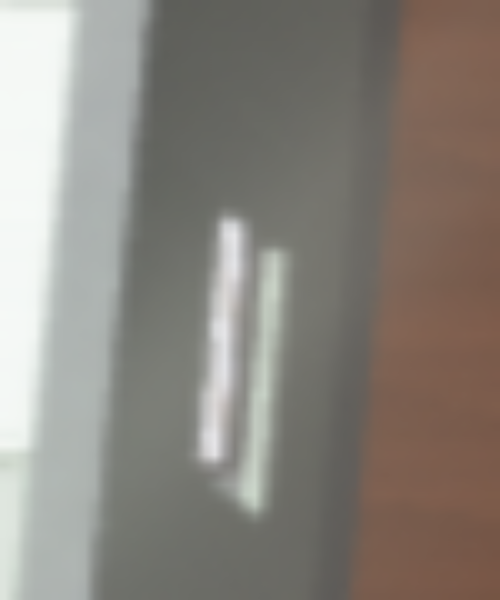

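View pics/c_slot_s.png

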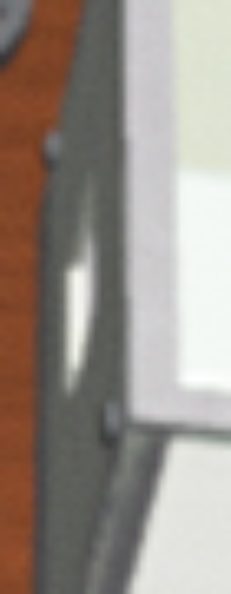

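```bash
cat > m2.py <<'E'
from h import *
S,T=load(); np.set_printoptions(precision=4,suppress=True)
P=[]
for uv in [(78,32),(413,42),(362,543),(17,525)]:
    p=np.array([80,130])+np.array(uv)/3.8; P.append(T.onz(p,.18)); print("top corner T",p,P[-1])
P=np.array(P)
for i in range(4): d=P[(i+1)%4]-P[i]; print(np.linalg.norm(d),np.degrees(np.arctan2(d[1],d[0])))
for uv in [(70,25),(373,53),(438,393),(70,353)]:
    p=np.array([425,190])+np.array(uv)/3.6; print("top corner S",p,S.onz(p,.18))
for uv in [(497,155),(458,577)]:
    p=np.array([80,130])+np.array(uv)/3.8; print("base T",p,T.onz(p,0))
# can
print("can top", T.onz((392.5,121.5),.15), S.onz((221.5,306),.15))
E
python3 m2.py
```

```text
top corner T [100.5263 138.4211] [0.715 0.357 0.18 ]
top corner T [188.6842 141.0526] [0.707 0.187 0.18 ]
top corner T [175.2632 272.8947] [0.4556 0.2019 0.18  ]
top corner T [ 84.4737 268.1579] [0.4655 0.37   0.18  ]
0.17027052979806914 -92.67632566031813
0.25189308439033314 176.59513188240612
0.16840698597197276 86.6165113192815
0.24979776256627562 -2.980580190414651
top corner S [444.4444 196.9444] [0.4539 0.2046 0.18  ]
top corner S [528.6111 204.7222] [0.4625 0.3732 0.18  ]
top corner S [546.6667 299.1667] [0.7111 0.3592 0.18  ]
top corner S [444.4444 288.0556] [0.7034 0.1884 0.18  ]
base T [210.7895 170.7895] [0.7062 0.1871 0.    ]
base T [200.5263 281.8421] [0.4571 0.2017 0.    ]
can top [ 0.7524 -0.2029  0.15  ] [ 0.7584 -0.199   0.15  ]
```

```bash
cat > m3.py <<'E'
from h import *
S,T=load(); np.set_printoptions(precision=4,suppress=True)
th=np.radians(86.7); n=np.array([np.cos(th),np.sin(th),0]); p0=np.array([.58,.1953,.1])
ey=np.array([-n[1],n[0],0])
for uv in [(222,213),(197,465),(245,215),(222,465),(288,248),(262,520),(240,500)]:
    q=np.array([170,180])+np.array(uv)/10-0.0; X=T.onplane(q,p0,n); print("T",q,X,(X-p0)@ey)
for uv in [(88,180),(68,390),(92,330),(66,262)]:
    q=np.array([425,225])+np.array(uv)/6.6; X=S.onplane(q,p0,n); print("S",q,X,(X-p0)@ey)
print(-T.R.T@T.t,-S.R.T@S.t)
E
python3 m3.py
```

```text
T [192.2 201.3] [0.6059 0.1938 0.1162] -0.02595595259104449
T [189.7 226.5] [0.5548 0.1968 0.1166] 0.025285648788901896
T [194.5 201.5] [0.6096 0.1936 0.1002] -0.029667332754858465
T [192.2 226.5] [0.5583 0.1966 0.0996] 0.021740115813468987
T [198.8 204.8] [0.6111 0.1935 0.067 ] -0.031185674515584186
T [196.2 232. ] [0.5534 0.1968 0.0672] 0.026607323127925995
T [194. 230.] [0.5542 0.1968 0.0845] 0.02587820778404044
S [438.3333 252.2727] [0.5505 0.197  0.1132] 0.029558687077767324
S [435.303  284.0909] [0.6035 0.1939 0.0749] -0.02357444048777567
S [438.9394 275.    ] [0.62  0.193 0.121] -0.040115301540324964
S [435.    264.697] [0.5439 0.1974 0.0687] 0.03614236012668102
[ 0.3452 -0.086   1.111 ] [1.294  0.0379 0.8613]
```

```bash
cat > plan.py <<'E'
import sys,json
from plant import r
from h import *
from scipy.spatial.transform import Rotation as Ro
def down(yaw): return Ro.from_euler('z',yaw,degrees=True)*Ro.from_quat([1,0,0,0])
def boat_rot(yaw,roll): # tool x along boat x, roll about boat x
    return Ro.from_euler('z',yaw,degrees=True)*Ro.from_euler('x',roll,degrees=True)*Ro.from_quat([1,0,0,0])
def plan(p,R,n,start=None,pr=True):
    s=r.observe() if start is None else None
    p0,R0=(s["tcp_pos"],Ro.from_quat(s["orientation"])) if start is None else start
    p=np.asarray(p,float); rv=(R0.inv()*R).as_rotvec()
    dp=[];dr=[]
    Rc=R0
    for i in range(n):
        dp.append([round(float(x),3)+0 for x in Rc.inv().apply((p-p0)/n)/.2]); dr.append([round(float(x),3)+0 for x in rv/n/1.5])
        Rc=Rc*Ro.from_rotvec(rv/n)
    if pr:
        print("total",np.round(p-p0,4),"rot deg",round(np.degrees(np.linalg.norm(rv)),2))
        for k in range(0,n,8): print("dp",json.dumps(dp[k:k+8]),"\ndr",json.dumps(dr[k:k+8]))
    return p,R
def st():
    s=r.observe(); R=Ro.from_quat(s["orientation"])
    x=R.as_matrix()[:,0]; print("t",round(s["clock"],2),"p",np.round(s["tcp_pos"],4),"yaw",round(np.degrees(np.arctan2(x[1],x[0])),2),"z",np.round(R.as_matrix()[:,2],4),"j",np.round(s["joints"],3),"F",np.round(s["force"],2),"w",round(s["gripper_width"],4))
E
python3 - <<'E'
from plan import *
st()
a=plan([.40,-.33,.22],down(40),11)
plan([.462,.0075,.16],down(69.2),10,start=a)
E
```

```text
t 0.1 p [ 0.1491 -0.6578  0.2551] yaw 12.77 z [-1.0e-04  2.1e-03 -1.0e+00] j [-1.498  0.287  1.578  0.     1.279 -0.15 ] F [ 0.55  0.77 -0.3 ] w 0.0854
total [ 0.2509  0.3278 -0.0351] rot deg 27.23
dp [[0.144, -0.12, 0.016], [0.149, -0.114, 0.016], [0.154, -0.107, 0.016], [0.158, -0.1, 0.016], [0.163, -0.094, 0.016], [0.167, -0.086, 0.016], [0.17, -0.079, 0.016], [0.173, -0.072, 0.016]] 
dr [[0.0, 0.0, -0.029], [0.0, 0.0, -0.029], [0.0, 0.0, -0.029], [0.0, 0.0, -0.029], [0.0, 0.0, -0.029], [0.0, 0.0, -0.029], [0.0, 0.0, -0.029], [0.0, 0.0, -0.029]]
dp [[0.176, -0.064, 0.016], [0.179, -0.056, 0.016], [0.181, -0.049, 0.016]] 
dr [[0.0, 0.0, -0.029], [0.0, 0.0, -0.029], [0.0, 0.0, -0.029]]
total [ 0.062   0.3375 -0.06  ] rot deg 29.2
dp [[0.132, -0.109, 0.03], [0.138, -0.102, 0.03], [0.143, -0.095, 0.03], [0.147, -0.088, 0.03], [0.152, -0.08, 0.03], [0.156, -0.072, 0.03], [0.159, -0.064, 0.03], [0.162, -0.056, 0.03]] 
dr [[0.0, 0.0, -0.034], [0.0, 0.0, -0.034], [0.0, 0.0, -0.034], [0.0, 0.0, -0.034], [0.0, 0.0, -0.034], [0.0, 0.0, -0.034], [0.0, 0.0, -0.034], [0.0, 0.0, -0.034]]
dp [[0.165, -0.048, 0.03], [0.167, -0.04, 0.03]] 
dr [[0.0, 0.0, -0.034], [0.0, 0.0, -0.034]]
```

Request:
jog_arm(dp=[[0.145,-0.12,0.016],[0.15,-0.115,0.016],[0.155,-0.107,0.016],[0.16,-0.1,0.016],[0.163,-0.094,0.016],[0.167,-0.086,0.016],[0.17,-0.079,0.016],[0.173,-0.072,0.016]], dr=[[0,0,-0.029],[0,0,-0.029],[0,0,-0.029],[0,0,-0.029],[0,0,-0.029],[0,0,-0.029],[0,0,-0.029],[0,0,-0.029]], jaw=[1,1,1,1,1,1,1,1], force=40)

```text
clock: 0.9
tcp_pos: [0.3328, -0.4177, 0.2301]
orientation: [0.959, 0.282, -0.0, -0.0]
force: [0.3, -0.3, -0.6]
gripper_width: 0.0855
```

Request:
jog_arm(dp=[[0.176,-0.064,0.016],[0.18,-0.056,0.016],[0.18,-0.05,0.016],[0.132,-0.109,0.03],[0.138,-0.102,0.03],[0.143,-0.095,0.03],[0.147,-0.088,0.03],[0.152,-0.08,0.03]], dr=[[0,0,-0.029],[0,0,-0.029],[0,0,-0.029],[0,0,-0.034],[0,0,-0.034],[0,0,-0.034],[0,0,-0.034],[0,0,-0.034]], jaw=[1,1,1,1,1,1,1,1])

```text
clock: 1.7
tcp_pos: [0.4308, -0.1594, 0.1905]
orientation: [0.887, 0.461, -0.0, -0.0]
force: [0.8, -0.5, 0.0]
gripper_width: 0.0856
```

Request:
jog_arm(dp=[[0.156,-0.072,0.03],[0.159,-0.064,0.03],[0.162,-0.056,0.03],[0.165,-0.048,0.03],[0.167,-0.04,0.03],[0,0,0]], dr=[[0,0,-0.034],[0,0,-0.034],[0,0,-0.034],[0,0,-0.034],[0,0,-0.034],[0,0,0]], jaw=[1,1,1,1,1,0.7])

```text
clock: 2.3
tcp_pos: [0.4607, 0.0111, 0.1598]
orientation: [0.821, 0.571, -0.001, -0.001]
force: [-0.4, -0.7, 0.3]
gripper_width: 0.0732
```

Run:
```python
from plan import *
st()
plan([.462,.0075,.062],down(69.2),6)
f=r.grab_frame("top"); cv2.imwrite('pics/t1.png',cv2.resize(f["color"][180:330,220:380,::-1],None,fx=4.5,fy=3.9))
```

```text
t 2.3 p [0.4607 0.0111 0.1598] yaw 69.7 z [-0.0026  0.0015 -1.    ] j [-1.970e-01 -8.900e-02  2.170e+00  1.000e-03  1.064e+00  1.570e-01] F [-0.45 -0.71  0.34] w 0.0732
total [ 0.0013 -0.0036 -0.0978] rot deg 0.53
dp [[-0.002, 0.002, 0.081], [-0.002, 0.002, 0.081], [-0.002, 0.002, 0.081], [-0.002, 0.002, 0.081], [-0.002, 0.002, 0.081], [-0.002, 0.002, 0.081]] 
dr [[0.0, 0.0, 0.001], [0.0, 0.0, 0.001], [0.0, 0.0, 0.001], [0.0, 0.0, 0.001], [0.0, 0.0, 0.001], [0.0, 0.0, 0.001]]
```

Run:
```python
from plan import *
st()
plan([.462,.0075,.062],down(69.2),6)
```

```text
t 2.35 p [0.4609 0.0096 0.1602] yaw 69.6 z [-2.e-03  3.e-04 -1.e+00] j [-0.2   -0.089  2.169 -0.     1.064  0.156] F [ 0.22 -0.69  0.1 ] w 0.0662
total [ 0.0011 -0.0021 -0.0982] rot deg 0.42
dp [[-0.001, 0.002, 0.082], [-0.001, 0.002, 0.082], [-0.001, 0.002, 0.082], [-0.001, 0.002, 0.082], [-0.001, 0.001, 0.082], [-0.001, 0.001, 0.082]] 
dr [[0.0, 0.0, 0.001], [0.0, 0.0, 0.001], [0.0, 0.0, 0.001], [0.0, 0.0, 0.001], [0.0, 0.0, 0.001], [0.0, 0.0, 0.001]]
```

View pics/t1.png

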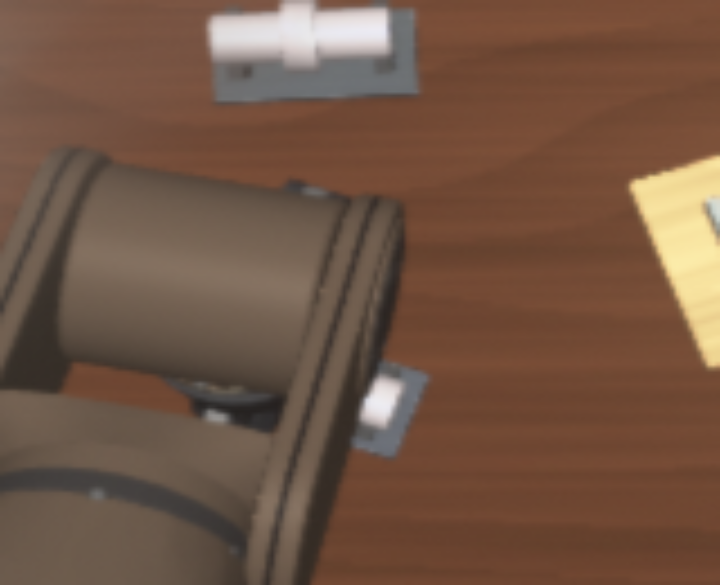

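Request:
jog_arm(dp=[[0,0,0.12],[0,0,0.12],[0,0,0.11],[0,0,0.09],[0,0,0.05],[0,0,0],[0,0,0]], dr=[[0,0,0],[0,0,0],[0,0,0],[0,0,0],[0,0,0],[0,0,0],[0,0,0]], jaw=[0.7,0.7,0.7,0.7,0.7,0.7,0.7])

```text
clock: 3.05
tcp_pos: [0.4621, 0.0074, 0.0637]
orientation: [0.822, 0.569, 0.0, 0.0]
force: [0.3, -0.3, 0.3]
gripper_width: 0.0597
```

Run:
```python
from plan import *
st()
f=r.grab_frame("scene"); cv2.imwrite('pics/s1.png',cv2.resize(f["color"][160:290,270:430,::-1],None,fx=4.5,fy=4.5))
```

```text
t 3.05 p [0.4621 0.0074 0.0637] yaw 69.36 z [ 8.e-04 -3.e-04 -1.e+00] j [-0.204  0.079  2.214 -0.     0.848  0.156] F [ 0.3  -0.28  0.32] w 0.0597
```

View pics/s1.png

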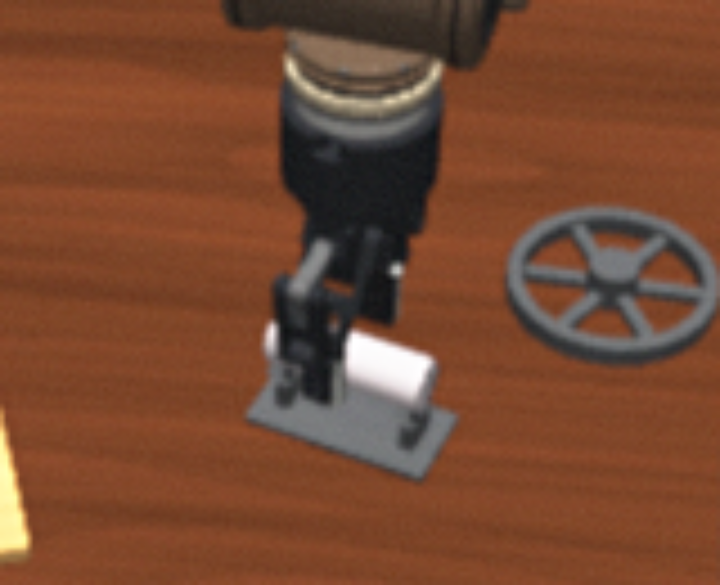

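The bar sits between the fingers at crop (350,360), and the near finger's left shift matches the jaw direction. Closing now.

Request:
jog_arm(dp=[[0,0,0],[0,0,0],[0,0,0],[0,0,0],[0,0,0],[0,0,0]], dr=[[0,0,0],[0,0,0],[0,0,0],[0,0,0],[0,0,0],[0,0,0]], jaw=[0.1,0.1,0.1,0.1,0.1,0.1], force=40)

```text
clock: 3.7
tcp_pos: [0.4627, 0.0076, 0.0642]
orientation: [0.822, 0.569, 0.001, 0.001]
force: [-0.3, -1.1, 6.5]
gripper_width: 0.0263
```

Request:
jog_arm(dp=[[0,0,-0.08],[0,0,-0.15],[0,0,-0.15],[0,0,-0.1],[0,0,0],[0,0,0]], dr=[[0,0,0],[0,0,0],[0,0,0],[0,0,0],[0,0,0],[0,0,0]], jaw=[0.1,0.1,0.1,0.1,0.1,0.1])

```text
clock: 4.3
tcp_pos: [0.4608, 0.0082, 0.158]
orientation: [0.822, 0.569, -0.001, -0.001]
force: [-0.2, -0.1, -1.2]
gripper_width: 0.0264
```

Run:
```python
from plan import *
st()
f=r.grab_frame("scene"); cv2.imwrite('pics/s2.png',cv2.resize(f["color"][160:290,270:430,::-1],None,fx=4.5,fy=4.5))
```

```text
t 4.3 p [0.4608 0.0082 0.158 ] yaw 69.4 z [-1.7e-03  5.0e-04 -1.0e+00] j [-0.203 -0.087  2.171  0.     1.059  0.156] F [-0.23 -0.06 -1.23] w 0.0264
```

View pics/s2.png

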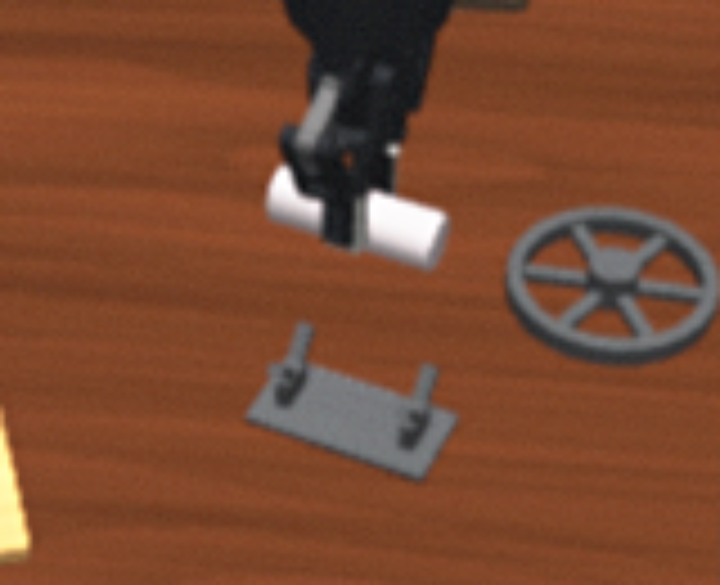

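Run:
```python
from plan import *
plan([.5527,-.2315,.120],down(108.8),8)
```

```text
total [ 0.0925 -0.2397 -0.0372] rot deg 39.4
dp [[-0.12, 0.107, 0.023], [-0.129, 0.096, 0.023], [-0.136, 0.085, 0.023], [-0.143, 0.073, 0.023], [-0.149, 0.06, 0.023], [-0.154, 0.047, 0.023], [-0.157, 0.034, 0.023], [-0.159, 0.02, 0.023]] 
dr [[0.0, 0.0, -0.057], [0.0, 0.0, -0.057], [0.0, 0.0, -0.057], [0.0, 0.0, -0.057], [0.0, 0.0, -0.057], [0.0, 0.0, -0.057], [0.0, 0.0, -0.057], [0.0, 0.0, -0.057]]
```

Request:
jog_arm(dp=[[-0.12,0.107,0.023],[-0.129,0.096,0.023],[-0.136,0.085,0.023],[-0.143,0.073,0.023],[-0.149,0.06,0.023],[-0.154,0.047,0.023],[-0.157,0.034,0.023],[-0.159,0.02,0.023]], dr=[[0,0,-0.057],[0,0,-0.057],[0,0,-0.057],[0,0,-0.057],[0,0,-0.057],[0,0,-0.057],[0,0,-0.057],[0,0,-0.057]], jaw=[0.1,0.1,0.1,0.1,0.1,0.1,0.1,0.1])

```text
clock: 5.15
tcp_pos: [0.5527, -0.2324, 0.119]
orientation: [0.582, 0.813, -0.0, -0.003]
force: [0.4, 1.0, -1.4]
gripper_width: 0.0262
```

Request:
jog_arm(dp=[[0,0,0],[0,0,0],[0,0,0]], dr=[[0,0,0],[0,0,0],[0,0,0]], jaw=[0.1,0.1,0.1])

```text
clock: 5.45
tcp_pos: [0.5527, -0.2307, 0.1206]
orientation: [0.584, 0.812, 0.0, -0.002]
force: [-0.3, -0.2, -0.9]
gripper_width: 0.0259
```

Run:
```python
from plan import *
st()
plan([.5527,-.2315,.0545],down(108.8),5)
f=r.grab_frame("scene"); cv2.imwrite('pics/s3.png',cv2.resize(f["color"][200:320,140:300,::-1],None,fx=5,fy=5))
np.savez("scene3.npz",**f)
f=r.grab_frame("top"); cv2.imwrite('pics/t3.png',cv2.resize(f["color"][150:300,330:510,::-1],None,fx=4,fy=4))
np.savez("top3.npz",**f)
```

```text
t 5.45 p [ 0.5527 -0.2307  0.1206] yaw 108.59 z [-0.003   0.0022 -1.    ] j [-0.565  0.269  1.864  0.     1.012 -0.889] F [-0.27 -0.22 -0.86] w 0.0259
total [ 0.     -0.0008 -0.0661] rot deg 0.3
dp [[-0.001, 0.0, 0.066], [-0.001, 0.0, 0.066], [-0.001, 0.0, 0.066], [-0.001, 0.0, 0.066], [-0.001, 0.0, 0.066]] 
dr [[0.0, 0.0, 0.0], [0.0, 0.0, 0.0], [0.0, 0.0, 0.0], [0.0, 0.0, 0.0], [0.0, 0.0, 0.0]]
```

View pics/s3.png

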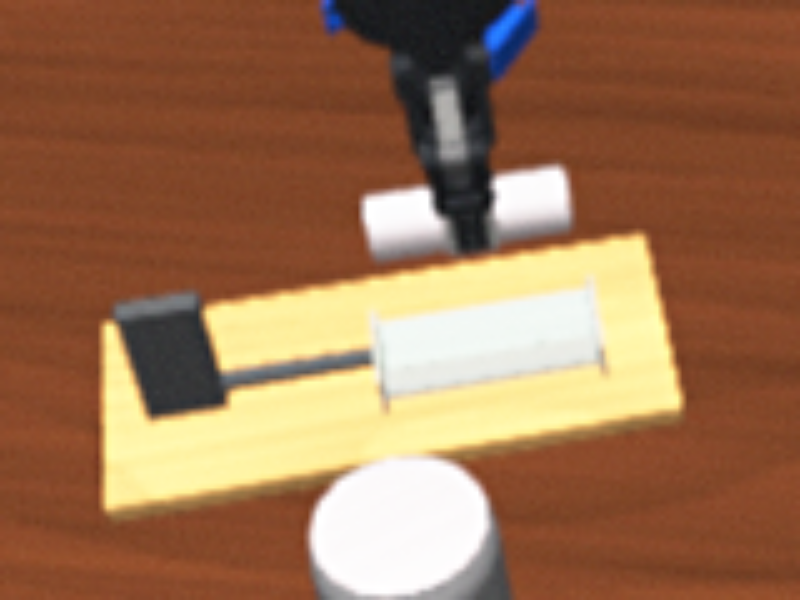

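View pics/t3.png

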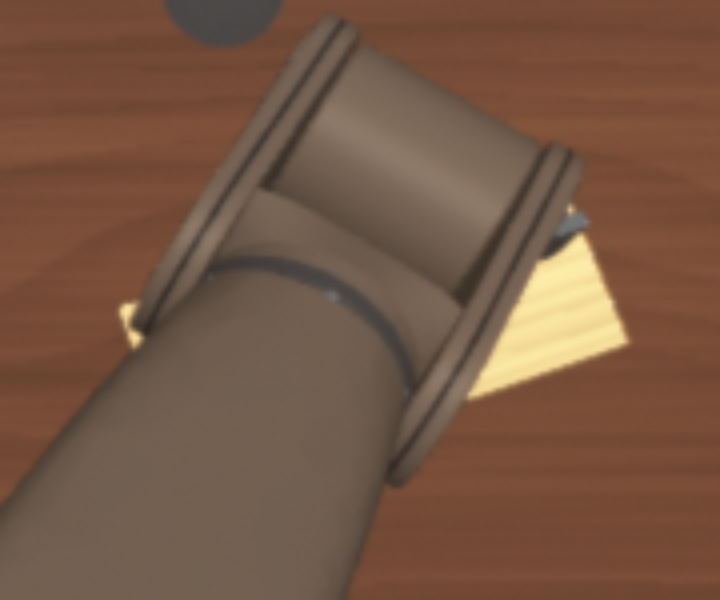

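Run:
```python
from h import *
S,T=load("3"); np.set_printoptions(precision=4,suppress=True)
o=np.array([140,200]);yaw=np.radians(108.8);e=np.array([np.cos(yaw),np.sin(yaw),0])
ref=np.array([.5527,-.2315,0])
for nm,uv,z in [("barL",(369,229),.101),("barR",(571,194),.101),("barC",(469,211),.101),("rearTop",(378,315),.032),("rearTop2",(388,385),.032),("frontTop",(590,280),.032),("frontTop2",(603,350),.032)]:
    X=S.onz(o+np.array(uv)/5,z); d=X-ref; print(nm,X,"along",d@e,"across",d@np.array([-e[1],e[0],0]))
```

```text
barL [ 0.5656 -0.2702  0.101 ] along -0.04081093628271026 across 0.00024738256639186514
barR [ 0.5364 -0.1892  0.101 ] along 0.04532257210935794 across 0.0017726381946665444
barC [ 0.5509 -0.2304  0.101 ] along 0.0016012319181801322 across 0.0014053005998836956
rearTop [ 0.5521 -0.2806  0.032 ] along -0.046260164381381426 across 0.016351693990947158
rearTop2 [ 0.5924 -0.2659  0.032 ] along -0.045343839837369206 across -0.026475322316233642
frontTop [ 0.5215 -0.1904  0.032 ] along 0.048996649827388855 across 0.016251360227270854
frontTop2 [ 0.5629 -0.1766  0.032 ] along 0.048721418594407755 across -0.027381366681075766
```

Run:
```python
from h import *
S,T=load("3"); np.set_printoptions(precision=4,suppress=True)
o=np.array([140,200]);yaw=np.radians(108.8);e=np.array([np.cos(yaw),np.sin(yaw),0]);a=np.array([-e[1],e[0],0])
ref=np.array([.5527,-.2315,0])
for nm,uv,z in [("rod",(365,356),.026),("rod",(228,378),.026),("h",(116,304),.08),("h",(196,292),.08),("h",(200,309),.08),("h",(120,321),.08),("board",(103,322),.012),("board",(647,234),.012),("board",(682,408),.012),("board",(104,508),.012)]:
    X=S.onz(o+np.array(uv)/5,z); d=X-ref; print(nm,X,"along",d@e,"across",d@a)
S,T=load()
hsv=cv2.cvtColor(T.im,cv2.COLOR_RGB2HSV)
for nm,uv,z in [("rodA",(380,226),.026),("rodB",(525,182),.026)]+[("bd",q,.012) for q in [(50,235),(590,47),(685,278),(138,472)]]:
    X=T.onz(np.array([350,180])+np.array(uv)/5,z); d=X-ref; print("T",nm,X,"along",d@e,"across",d@a)
```

```text
rod [ 0.5716 -0.2824  0.026 ] along -0.05431742359588661 across -0.0014632511569261746
rod [ 0.5903 -0.3392  0.026 ] along -0.11411264978020483 across -0.0008525607540926053
h [ 0.5998 -0.3743  0.08  ] along -0.1503367713553977 across 0.0014153929986226205
h [ 0.5897 -0.3426  0.08  ] along -0.11705100094117399 across 0.0008056007782757287
h [ 0.5991 -0.3379  0.08  ] along -0.11570636241249807 across -0.009638052251565252
h [ 0.6092 -0.3694  0.08  ] along -0.14878315879502738 across -0.00898955231494762
board [ 0.5509 -0.4125  0.012 ] along -0.1707292100215158 across 0.05999591676109955
board [ 0.4707 -0.1748  0.012 ] along 0.08007988541495749 across 0.05930928021191664
board [ 0.5758 -0.1406  0.012 ] along 0.07862203540942161 across -0.05114308202839345
board [ 0.6558 -0.3769  0.012 ] along -0.17092391454131978 across -0.05076558019920002
T rodA [ 0.5715 -0.2822  0.026 ] along -0.05409953345102933 across -0.0014802765958103273
T rodB [ 0.59   -0.3441  0.026 ] along -0.11859268181104816 across 0.00101013841716348
T bd [ 0.5719 -0.1434  0.012 ] along 0.0772243722287054 across -0.04661848424354119
T bd [ 0.6527 -0.3782  0.012 ] along -0.17108537486365216 across -0.04736522875005218
T bd [ 0.5505 -0.4131  0.012 ] along -0.17117776062530415 across 0.06058166205295688
T bd [ 0.4691 -0.1788  0.012 ] along 0.07681471629010363 across 0.06214125795429235
```

Request:
jog_arm(dp=[[0,0.01,0.09],[0,0,0.09],[0,0,0.07],[0,0,0.04],[0,0,0.025],[0,0,0],[0,0,0]], dr=[[0,0,0],[0,0,0],[0,0,0],[0,0,0],[0,0,0],[0,0,0],[0,0,0]], jaw=[0.1,0.1,0.1,0.1,0.1,0.1,0.1])

```text
clock: 6.25
tcp_pos: [0.5561, -0.2316, 0.06]
orientation: [0.584, 0.812, 0.0, 0.001]
force: [-0.1, -0.4, -0.9]
gripper_width: 0.026
```

Run:
```python
from plan import *
st()
f=r.grab_frame("scene"); cv2.imwrite('pics/s4.png',cv2.resize(f["color"][200:320,140:300,::-1],None,fx=5,fy=5))
```

```text
t 6.25 p [ 0.5561 -0.2316  0.06  ] yaw 108.6 z [ 9.e-04 -6.e-04 -1.e+00] j [-0.563  0.361  1.877 -0.     0.903 -0.887] F [-0.06 -0.35 -0.9 ] w 0.026
```

View pics/s4.png

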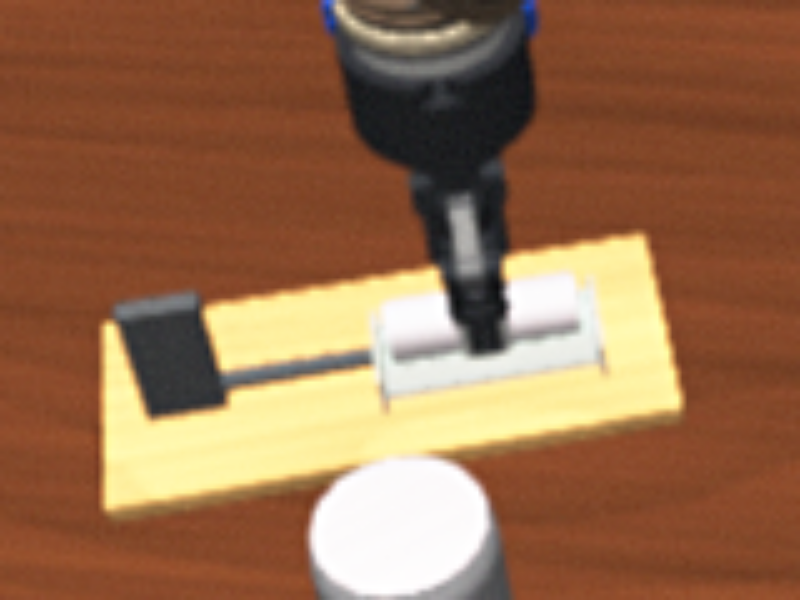

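The bar is between both end walls, at crop (485,318). Lowering the last millimetres.

Request:
jog_arm(dp=[[0,0,0.015],[0,0,0.01],[0,0,0],[0,0,0]], dr=[[0,0,0],[0,0,0],[0,0,0],[0,0,0]], jaw=[0.1,0.1,0.1,0.1])

```text
clock: 6.7
tcp_pos: [0.5556, -0.2313, 0.0542]
orientation: [0.584, 0.812, 0.0, -0.0]
force: [-0.5, -1.0, -2.1]
gripper_width: 0.0261
```

Request:
jog_arm(dp=[[0,0,0.008],[0,0,0],[0,0,0]], dr=[[0,0,0],[0,0,0],[0,0,0]], jaw=[0.1,0.1,0.1])

```text
clock: 7.0
tcp_pos: [0.5556, -0.2313, 0.0526]
orientation: [0.584, 0.812, 0.0, -0.0]
force: [-0.5, 0.2, -2.1]
gripper_width: 0.0266
```

Request:
jog_arm(dp=[[0,0,0.006],[0,0,0],[0,0,0]], dr=[[0,0,0],[0,0,0],[0,0,0]], jaw=[0.1,0.1,0.1])

```text
clock: 7.3
tcp_pos: [0.5559, -0.2315, 0.0521]
orientation: [0.584, 0.812, 0.0, 0.0]
force: [-2.0, 0.9, 1.5]
gripper_width: 0.0264
```

Request:
jog_arm(dp=[[0,0,0],[0,0,0],[0,0,0],[0,0,0],[0,0,0],[0,0,0]], dr=[[0,0,0],[0,0,0],[0,0,0],[0,0,0],[0,0,0],[0,0,0]], jaw=[0.35,0.4,0.45,0.5,0.55,0.55])

```text
clock: 7.9
tcp_pos: [0.5556, -0.2314, 0.0515]
orientation: [0.584, 0.812, -0.0, -0.0]
force: [0.1, 0.2, 0.1]
gripper_width: 0.0471
```

Request:
jog_arm(dp=[[0,0,-0.05],[0,0,-0.1],[0,0,-0.15],[0,0,-0.15],[0,0,-0.05],[0,0,0]], dr=[[0,0,0],[0,0,0],[0,0,0],[0,0,0],[0,0,0],[0,0,0]], jaw=[0.55,0.55,0.55,0.55,0.55,0.55])

```text
clock: 8.5
tcp_pos: [0.5568, -0.2321, 0.1541]
orientation: [0.584, 0.812, 0.0, 0.003]
force: [0.4, -0.3, 0.5]
gripper_width: 0.0467
```

Run:
```python
from plan import *
st()
f=r.grab_frame("scene"); cv2.imwrite('pics/s5.png',cv2.resize(f["color"][200:320,140:300,::-1],None,fx=5,fy=5))
np.savez("scene5.npz",**f)
```

```text
t 8.5 p [ 0.5568 -0.2321  0.1541] yaw 108.59 z [ 0.0043 -0.0027 -1.    ] j [-0.563  0.231  1.841  0.     1.065 -0.887] F [ 0.4  -0.27  0.48] w 0.0467
```

View pics/s5.png

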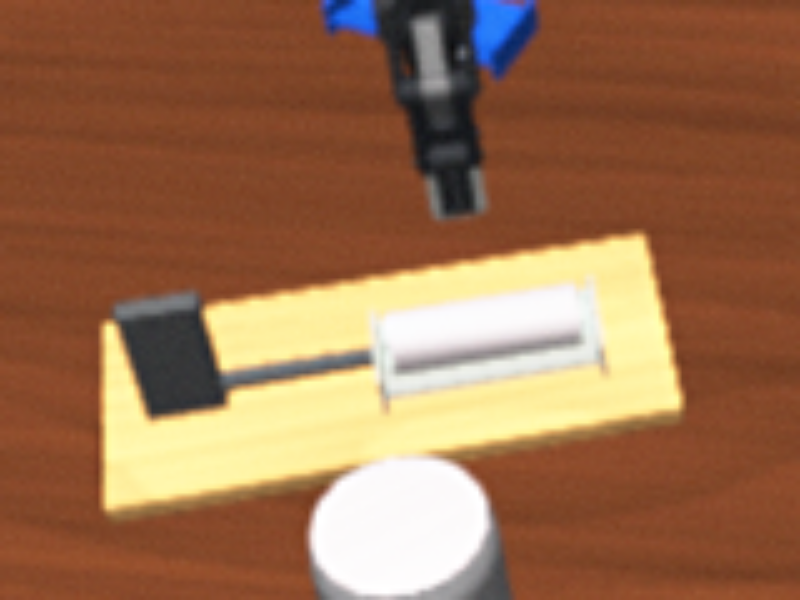

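Run:
```python
from plan import *
plan([.5975,-.3575,.155],down(108.8),4)
```

```text
total [ 0.0417 -0.126   0.003 ] rot deg 0.22
dp [[-0.166, -0.001, -0.004], [-0.166, -0.001, -0.004], [-0.166, -0.001, -0.004], [-0.166, -0.001, -0.004]] 
dr [[0.0, 0.0, -0.001], [0.0, 0.0, -0.001], [0.0, 0.0, -0.001], [0.0, 0.0, -0.001]]
```

Request:
jog_arm(dp=[[-0.166,0,0],[-0.166,0,0],[-0.166,0,0],[-0.166,0,0],[0,0,0],[0,0,0]], dr=[[0,0,0],[0,0,0],[0,0,0],[0,0,0],[0,0,0],[0,0,0]], jaw=[0.55,0.55,0.55,0.55,0.55,0.55])

```text
clock: 9.15
tcp_pos: [0.5969, -0.3569, 0.1486]
orientation: [0.584, 0.812, 0.0, -0.002]
force: [-0.3, 1.0, 0.5]
gripper_width: 0.0468
```

Run:
```python
from plan import *
st()
plan([.5975,-.3575,.065],down(108.8),5)
f=r.grab_frame("scene"); cv2.imwrite('pics/s6.png',cv2.resize(f["color"][200:320,140:300,::-1],None,fx=5,fy=5))
```

```text
t 9.15 p [ 0.5969 -0.3569  0.1486] yaw 108.53 z [-0.0035  0.0032 -1.    ] j [-0.685  0.428  1.598  0.     1.12  -1.008] F [-0.28  1.01  0.53] w 0.0468
total [ 0.0006 -0.0006 -0.0836] rot deg 0.39
dp [[-0.001, 0.001, 0.084], [-0.001, 0.001, 0.084], [-0.001, 0.001, 0.084], [-0.001, 0.0, 0.084], [-0.001, 0.0, 0.084]] 
dr [[0.0, -0.001, -0.001], [0.0, -0.001, -0.001], [0.0, -0.001, -0.001], [0.0, -0.001, -0.001], [0.0, -0.001, -0.001]]
```

View pics/s6.png

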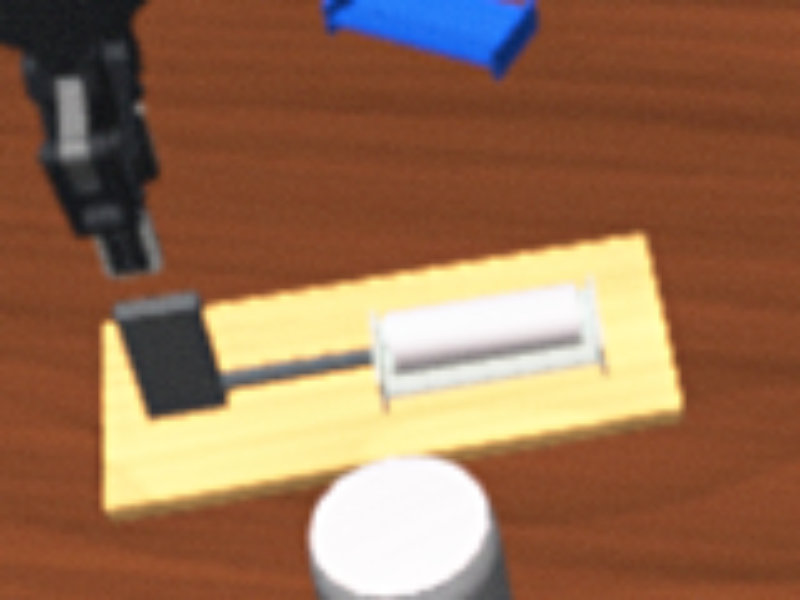

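Request:
jog_arm(dp=[[0,0,0.1],[0,0,0.11],[0,0,0.1],[0,0,0.07],[0,0,0.04],[0,0,0],[0,0,0]], dr=[[0,0,-0.001],[0,0,-0.001],[0,0,0],[0,0,0],[0,0,0],[0,0,0],[0,0,0]], jaw=[0.55,0.55,0.55,0.55,0.55,0.55,0.55])

```text
clock: 9.9
tcp_pos: [0.5984, -0.3573, 0.0683]
orientation: [0.582, 0.813, -0.0, 0.001]
force: [-0.1, -1.0, 0.3]
gripper_width: 0.047
```

Run:
```python
from plan import *
st()
f=r.grab_frame("scene"); cv2.imwrite('pics/s7.png',cv2.resize(f["color"][200:320,140:300,::-1],None,fx=5,fy=5))
```

```text
t 9.9 p [ 0.5984 -0.3573  0.0683] yaw 108.78 z [ 8.e-04 -6.e-04 -1.e+00] j [-0.684  0.525  1.626  0.     0.989 -1.011] F [-0.07 -1.01  0.27] w 0.047
```

View pics/s7.png

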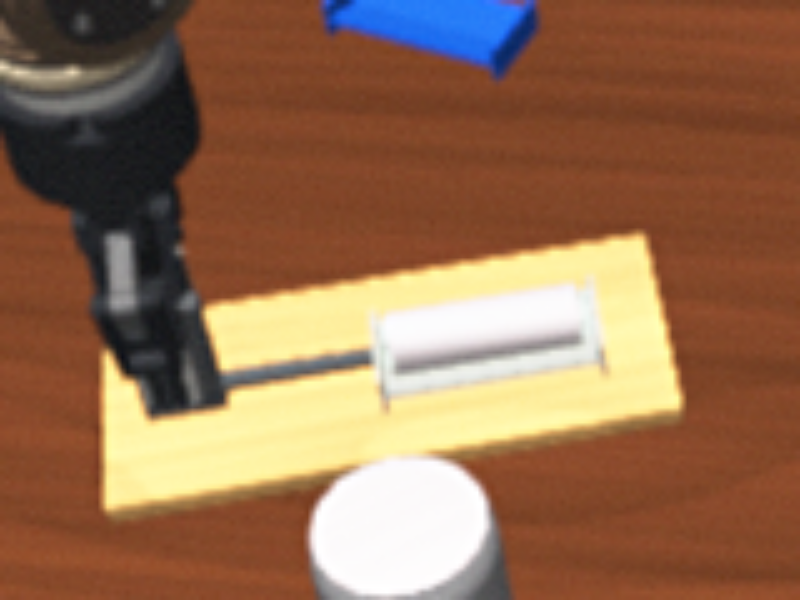

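Request:
jog_arm(dp=[[0,0,0],[0,0,0],[0,0,0],[0,0,0],[0,0,0],[0,0,0],[0,0,0]], dr=[[0,0,0],[0,0,0],[0,0,0],[0,0,0],[0,0,0],[0,0,0],[0,0,0]], jaw=[0.3,0.2,0.1,0,0,0,0], force=90)

```text
clock: 10.65
tcp_pos: [0.5984, -0.3576, 0.0685]
orientation: [0.582, 0.813, -0.0, 0.001]
force: [-0.5, 0.5, 6.0]
gripper_width: 0.0089
```

Run:
```python
from plan import *
st()
f=r.grab_frame("scene"); cv2.imwrite('pics/s8.png',cv2.resize(f["color"][200:320,140:300,::-1],None,fx=5,fy=5))
np.savez("scene8.npz",**f)
st()
```

```text
t 10.65 p [ 0.5984 -0.3576  0.0685] yaw 108.76 z [ 1.1e-03 -9.0e-04 -1.0e+00] j [-0.684  0.525  1.626  0.     0.99  -1.011] F [-0.49  0.54  6.05] w 0.0089
t 10.7 p [ 0.5984 -0.3577  0.0685] yaw 108.75 z [ 1.1e-03 -9.0e-04 -1.0e+00] j [-0.684  0.525  1.626  0.     0.99  -1.011] F [-0.64  0.78  4.68] w 0.0092
```

View pics/s8.png

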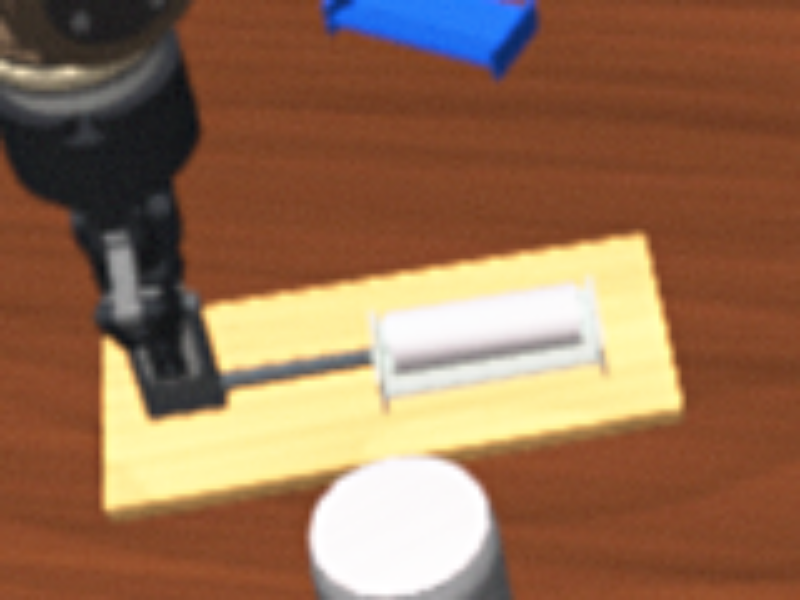

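Request:
jog_arm(dp=[[0,0,-0.02],[0,0,-0.04],[0,0,-0.06],[0,0,-0.07],[0,0,-0.07],[0,0,-0.06],[0,0,-0.03],[0,0,0]], dr=[[0,0,0],[0,0,0],[0,0,0],[0,0,0],[0,0,0],[0,0,0],[0,0,0],[0,0,0]], jaw=[0,0,0,0,0,0,0,0])

```text
clock: 11.5
tcp_pos: [0.5987, -0.3578, 0.1396]
orientation: [0.582, 0.813, -0.0, 0.002]
force: [0.7, 0.1, -3.0]
gripper_width: 0.009
```

Run:
```python
from plan import *
st()
f=r.grab_frame("scene"); cv2.imwrite('pics/s9.png',cv2.resize(f["color"][180:320,130:310,::-1],None,fx=4.4,fy=4.4))
np.savez("scene9.npz",**f)
f=r.grab_frame("top"); cv2.imwrite('pics/t9.png',cv2.resize(f["color"][150:300,330:510,::-1],None,fx=4,fy=4))
np.savez("top9.npz",**f)
n=np.array([np.cos(np.radians(86.7)),np.sin(np.radians(86.7))]); c=np.array([.581,.1953])
print(c-n*.235)
plan([*(c-n*.235),.1395],down(86.7),12)
```

```text
t 11.5 p [ 0.5987 -0.3578  0.1396] yaw 108.77 z [ 0.0025 -0.0021 -1.    ] j [-0.684  0.439  1.602 -0.     1.098 -1.011] F [ 0.68  0.07 -3.03] w 0.009
[ 0.56747245 -0.03931033]
total [-0.0303  0.3178  0.0022] rot deg 22.07
dp [[0.129, 0.031, -0.001], [0.13, 0.026, -0.001], [0.131, 0.022, -0.001], [0.132, 0.018, -0.001], [0.132, 0.014, -0.001], [0.133, 0.01, -0.001], [0.133, 0.005, -0.001], [0.133, 0.001, -0.001]] 
dr [[0.0, 0.0, 0.021], [0.0, 0.0, 0.021], [0.0, 0.0, 0.021], [0.0, 0.0, 0.021], [0.0, 0.0, 0.021], [0.0, 0.0, 0.021], [0.0, 0.0, 0.021], [0.0, 0.0, 0.021]]
dp [[0.133, -0.003, -0.001], [0.133, -0.008, -0.001], [0.132, -0.012, -0.001], [0.132, -0.016, -0.001]] 
dr [[0.0, 0.0, 0.021], [0.0, 0.0, 0.021], [0.0, 0.0, 0.021], [0.0, 0.0, 0.021]]
```

View pics/s9.png

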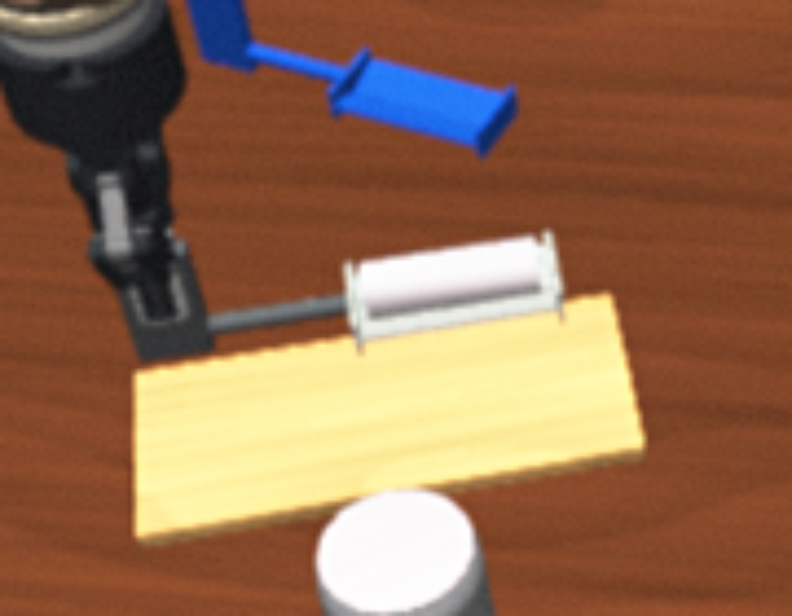

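View pics/t9.png

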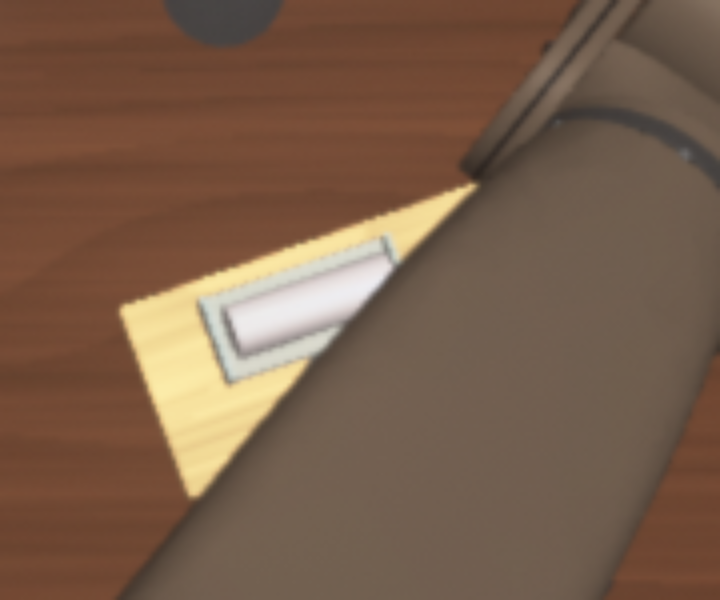

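Run:
```python
from h import *
S,T=load("9"); np.set_printoptions(precision=4,suppress=True)
s=lambda u,v:(130+u/4.4,180+v/4.4); t=lambda u,v:(330+u/4,150+v/4)
print(tri(S,s(547,233),T,t(231,383)))
for uv in [(547,233),(348,262)]:
    for z in (.098,.103,.108):
        X=S.onz(s(*uv),z); yaw=np.radians(108.77); e=np.array([np.cos(yaw),np.sin(yaw),0]);a=np.array([-e[1],e[0],0]); d=X-[.5987,-.3578,0]; print(z,X,d@e,d@a)
for uv in [(200,300),(231,383),(385,237)]:
    X=T.onz(t(*uv),.103); d=X-[.5987,-.3578,0]; print("T",X,d@e,d@a)
```

```text
(array([ 0.5159, -0.193 ,  0.0984]), np.float64(0.0004994236866044848))
0.098 [ 0.5155 -0.1934  0.098 ] 0.18246691182579533 0.025864387555053277
0.103 [ 0.5206 -0.1918  0.103 ] 0.18226003811865632 0.02054861461342355
0.108 [ 0.5257 -0.1903  0.108 ] 0.1820531644115172 0.015232841671793637
0.098 [ 0.5452 -0.2863  0.098 ] 0.08492459972942833 0.027676458873317156
0.103 [ 0.5501 -0.2842  0.103 ] 0.08535664961413991 0.022348816466114103
0.108 [ 0.555  -0.2821  0.108 ] 0.0857886994988516 0.017021174058911143
T [ 0.5568 -0.1781  0.103 ] 0.18363718488232456 -0.018153844474436513
T [ 0.5151 -0.1922  0.103 ] 0.183642999470254 0.025857305871948837
T [ 0.5877 -0.27    0.103 ] 0.08664102059200915 -0.01780679307487486
```

Request:
jog_arm(dp=[[0.06,0.015,0],[0.11,0.03,0],[0.14,0.027,0],[0.14,0.022,0],[0.14,0.018,0],[0.14,0.014,0],[0.14,0.01,0],[0.14,0.003,0]], dr=[[0,0,0.01],[0,0,0.015],[0,0,0.021],[0,0,0.021],[0,0,0.021],[0,0,0.021],[0,0,0.021],[0,0,0.021]], jaw=[0,0,0,0,0,0,0,0])

```text
clock: 12.4
tcp_pos: [0.5779, -0.1514, 0.1365]
orientation: [0.671, 0.741, -0.0, -0.001]
force: [-0.2, -1.1, -3.0]
gripper_width: 0.0088
```

Run:
```python
from plan import *
st()
n=np.array([np.cos(np.radians(86.7)),np.sin(np.radians(86.7))]); c=np.array([.581,.1953])
plan([*(c-n*.225),.1405],down(86.7),7)
```

```text
t 12.4 p [ 0.5779 -0.1514  0.1365] yaw 95.7 z [-0.0021  0.0012 -1.    ] j [-0.426  0.244  1.861  0.     1.039 -0.526] F [-0.25 -1.06 -3.04] w 0.0088
total [-0.0098  0.1221  0.004 ] rot deg 9.0
dp [[0.087, 0.002, -0.003], [0.088, 0.0, -0.003], [0.087, -0.002, -0.003], [0.087, -0.004, -0.003], [0.087, -0.006, -0.003], [0.087, -0.008, -0.003], [0.087, -0.01, -0.003]] 
dr [[0.0, 0.0, 0.015], [0.0, 0.0, 0.015], [0.0, 0.0, 0.015], [0.0, 0.0, 0.015], [0.0, 0.0, 0.015], [0.0, 0.0, 0.015], [0.0, 0.0, 0.015]]
```

Request:
jog_arm(dp=[[0.13,0,-0.003],[0.12,0,-0.003],[0.11,-0.002,-0.003],[0.1,-0.005,-0.003],[0.08,-0.006,-0.003],[0.05,-0.006,0],[0.02,-0.002,0],[0,0,0]], dr=[[0,0,0.018],[0,0,0.018],[0,0,0.018],[0,0,0.018],[0,0,0.018],[0,0,0.012],[0,0,0.003],[0,0,0]], jaw=[0,0,0,0,0,0,0,0])

```text
clock: 13.2
tcp_pos: [0.5688, -0.031, 0.1399]
orientation: [0.726, 0.687, -0.001, -0.001]
force: [-0.1, 0.3, -2.6]
gripper_width: 0.009
```

Request:
jog_arm(dp=[[0,0,0],[0,0,0]], dr=[[0,0,0],[0,0,0]], jaw=[0,0])

```text
clock: 13.4
tcp_pos: [0.5696, -0.0324, 0.1404]
orientation: [0.727, 0.687, -0.0, -0.0]
force: [0.6, 0.3, -2.4]
gripper_width: 0.0088
```

Run:
```python
from plan import *
st()
f=r.grab_frame("scene"); cv2.imwrite('pics/s10.png',cv2.resize(f["color"][180:320,340:500,::-1],None,fx=4.4,fy=4.4))
np.savez("scene10.npz",**f)
f=r.grab_frame("top"); cv2.imwrite('pics/t10.png',cv2.resize(f["color"][150:280,160:320,::-1],None,fx=4.5,fy=4.5))
np.savez("top10.npz",**f)
n=np.array([np.cos(np.radians(86.7)),np.sin(np.radians(86.7))]); c=np.array([.581,.1953])
plan([*(c-n*.225),.1405],down(86.7),2)
```

```text
t 13.4 p [ 0.5696 -0.0324  0.1404] yaw 86.73 z [-2.e-04 -1.e-04 -1.e+00] j [-0.235  0.183  1.926 -0.     1.033 -0.177] F [ 0.59  0.32 -2.38] w 0.0088
total [-0.0016  0.0031  0.    ] rot deg 0.02
dp [[0.007, -0.004, 0.0], [0.007, -0.004, 0.0]] 
dr [[0.0, 0.0, 0.0], [0.0, 0.0, 0.0]]
```

View pics/s10.png

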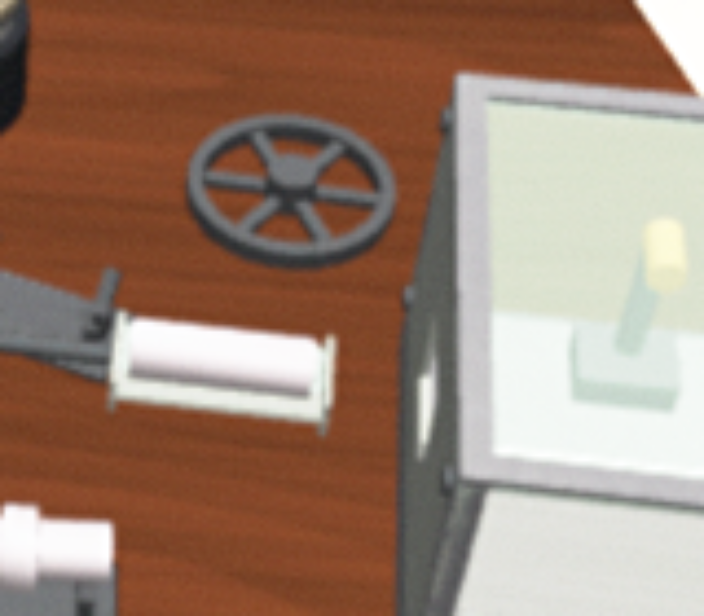

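View pics/t10.png

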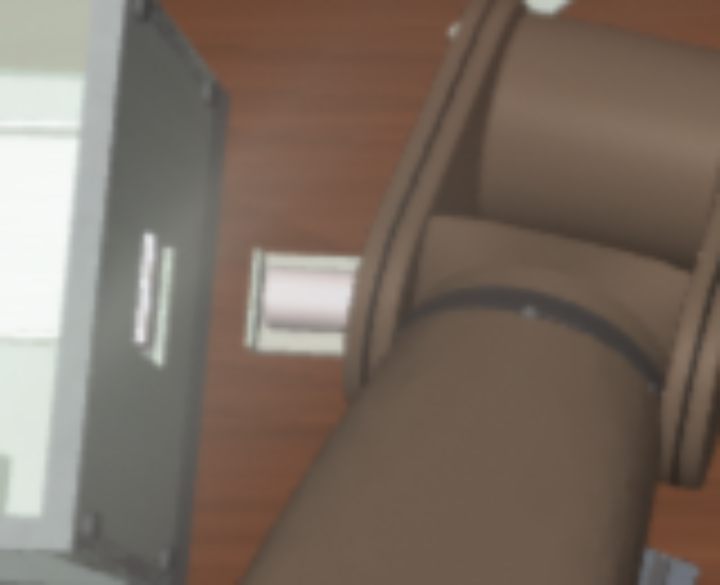

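Run:
```python
from h import *
S,T=load("10"); np.set_printoptions(precision=4,suppress=True)
s=lambda u,v:(340+u/4.4,180+v/4.4); t=lambda u,v:(160+u/4.5,150+v/4.5)
th=np.radians(86.7); n=np.array([np.cos(th),np.sin(th),0]); p0=np.array([.581,.1953,.1]); ey=np.array([-n[1],n[0],0])
for nm,c,uv,z in [("T far+x",T,t(256,248),.103),("T -x",T,t(248,350),.103),("S -x",S,s(333,336),.103),("S +x",S,s(327,418),.103),("S rear -x",S,s(122,312),.103),("T lip+x",T,t(355,256),.095),("T lip-x",T,t(343,354),.095)]:
    X=c.onz(uv,z); d=X-p0; print(nm,X,"x",d@n,"y",d@ey)
print(tri(S,s(333,336),T,t(248,350)),tri(S,s(327,418),T,t(256,248)))
# re-check slot + plate top corners in T now
for uv in [(146,232),(134,342),(175,248),(162,366)]:
    q=t(*uv); X=T.onplane(q,p0,n); print("slot",X,(X-p0)@ey)
for lat in (-.028,.028):
  for z in (.077,.123):
    X=p0+ey*lat; X[2]=z; a=T.proj(X); b=S.proj(X); print("pred slot corner crop T",(a-[160,150])*4.5,"S",(b-[340,180])*4.4)
```

```text
T far+x [0.6009 0.1472 0.103 ] x -0.04682584221486812 y -0.022634986311510306
T -x [0.5545 0.1495 0.103 ] x -0.04728528271011364 y 0.023814851944990306
S -x [0.5568 0.1523 0.103 ] x -0.04428669308322064 y 0.021722258333963223
S +x [0.6085 0.1483 0.103 ] x -0.04533070131369631 y -0.03013377225616353
S rear -x [0.5508 0.0538 0.103 ] x -0.14299792115416787 y 0.022037191683452154
T lip+x [0.5987 0.1043 0.095 ] x -0.08985991869994374 y -0.02293600015623272
T lip-x [0.5539 0.1087 0.095 ] x -0.08805474452717685 y 0.022051993567284597
(array([0.5549, 0.1513, 0.1007]), np.float64(0.0026456151897166044)) (array([0.6026, 0.149 , 0.0964]), np.float64(0.0004877109505784117))
slot [0.6059 0.1939 0.1142] -0.02495372565993161
slot [0.5558 0.1968 0.1162] 0.025198447627953622
slot [0.6107 0.1936 0.0659] -0.02979073790582639
slot [0.5545 0.1968 0.069 ] 0.026548703102004054
pred slot corner crop T [168.4359 245.8962] S [420.1252 463.8861]
pred slot corner crop T [141.2332 220.2064] S [436.1863 396.4357]
pred slot corner crop T [157.0629 365.6899] S [420.7036 374.8305]
pred slot corner crop T [129.1054 345.105 ] S [436.1786 307.0858]
```

Both views show the boat centred on the slot to about 1 mm. In the top crop the nose spans (256,248)–(248,350) and the slot spans (175,248)–(162,366). The trough is level, so I'll insert it slowly.

Request:
jog_arm(dp=[[0.03,-0.001,0],[0.05,0,0],[0.06,0,0],[0.06,0,0],[0.04,0,0],[0.02,0,0],[0,0,0],[0,0,0]], dr=[[0,0,0],[0,0,0],[0,0,0],[0,0,0],[0,0,0],[0,0,0],[0,0,0],[0,0,0]], jaw=[0,0,0,0,0,0,0,0])

```text
clock: 14.3
tcp_pos: [0.5724, 0.02, 0.1405]
orientation: [0.727, 0.687, -0.0, 0.0]
force: [-0.1, 1.1, -3.1]
gripper_width: 0.0091
```

Run:
```python
from plan import *
st()
f=r.grab_frame("scene"); cv2.imwrite('pics/s11.png',cv2.resize(f["color"][210:310,380:480,::-1],None,fx=6,fy=6))
np.savez("scene11.npz",**f)
f=r.grab_frame("top"); cv2.imwrite('pics/t11.png',cv2.resize(f["color"][180:250,170:270,::-1],None,fx=8,fy=8))
np.savez("top11.npz",**f)
```

```text
t 14.3 p [0.5724 0.02   0.1405] yaw 86.78 z [-0.e+00 -3.e-04 -1.e+00] j [-0.142  0.187  1.921 -0.     1.033 -0.086] F [-0.08  1.1  -3.07] w 0.0091
```

View pics/s11.png

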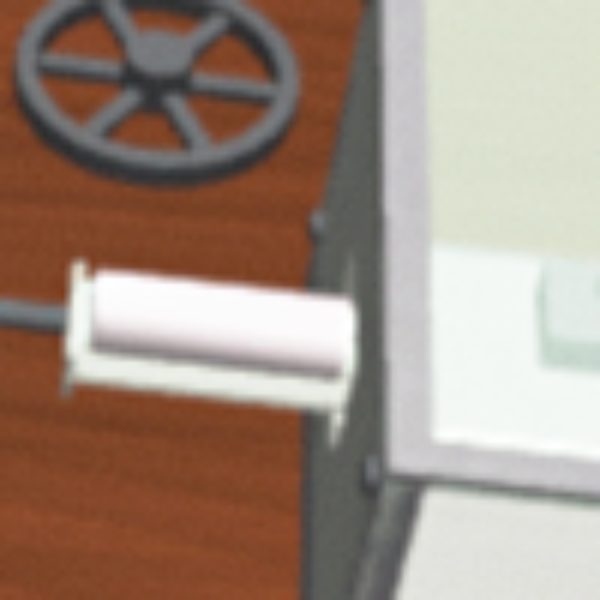

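View pics/t11.png

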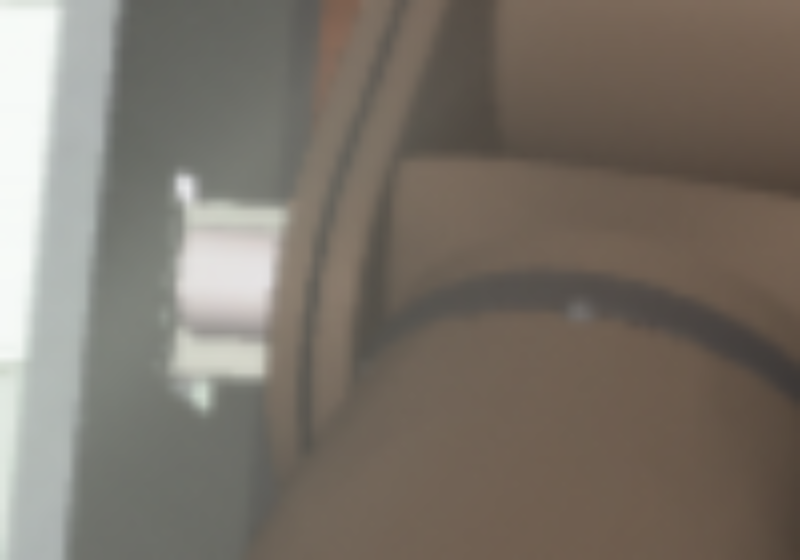

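Run:
```python
from h import *
S,T=load("11"); S0,_=load("0")
b=np.hstack([cv2.resize(c.im[242:292,420:450,::-1],None,fx=12,fy=12,interpolation=cv2.INTER_CUBIC) for c in (S0,S)])
cv2.imwrite("pics/z11.png",b)
p0=np.array([.581,.1953,.1]);th=np.radians(86.7); n=np.array([np.cos(th),np.sin(th),0]); ey=np.array([-n[1],n[0],0])
def pr(x,y,z): 
    X=p0+n*x+ey*y; X[2]=z; return ((S.proj(X)-[420,242])*12).round(0)
print("slot", [pr(0,a,b) for a,b in [(-.028,.077),(-.028,.123),(.028,.077),(.028,.123)]])
print("nose wall at x=.007", [pr(.007,a,b) for a,b in [(-.0235,.084),(-.0235,.096),(-.0235,.104),(.0205,.104)]])
```

```text
slot [array([186., 521.]), array([230., 337.]), array([187., 278.]), array([230.,  94.])]
nose wall at x=.007 [array([235., 479.]), array([246., 431.]), array([254., 399.]), array([254., 207.])]
```

View pics/z11.png

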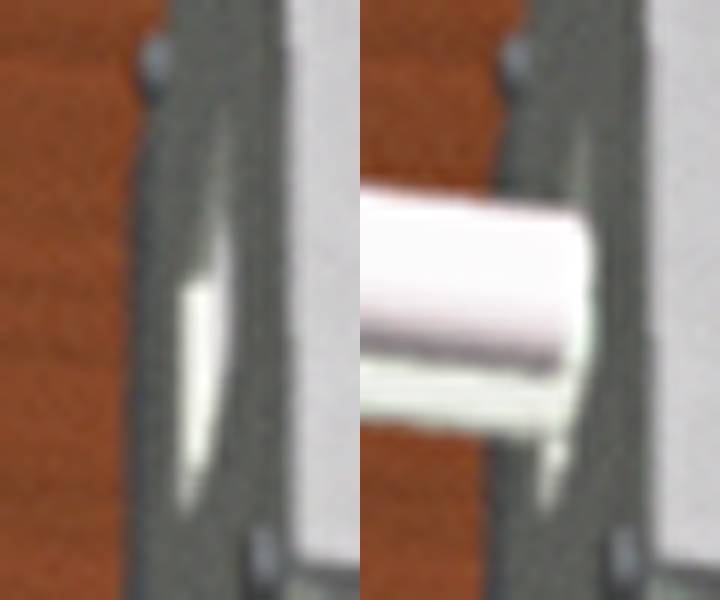

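Run:
```python
from h import *
S,T=load("0"); np.set_printoptions(precision=4,suppress=True)
# board pose: front wall -x corner, plus board corners
print("wall corner on board", tri(S,(140+590/5,200+280/5),T,(384,250.8)))
b=lambda u,v:(140+u/5,200+v/5); t=lambda u,v:(350+u/5,180+v/5)
for a,c in [((103,322),(685,278)),((647,234),(138,472)),((682,408),(50,235)),]: print("board corner",tri(S,b(*a),T,t(*c)))
for a,c in [((158,306),(592,137))]: print("handle top",tri(S,b(*a),T,t(*c)))
# cabinet top corners tri
for a,c in [((70,25),(362,543)),((70,353),(413,42)),((438,393),(78,32)),((373,53),(17,525))]:
    print("cab",tri(S,np.array([425,190])+np.array(a)/3.6,T,np.array([80,130])+np.array(c)/3.8))
# rear wall corner / blank ends comparisons
S,T=load("10")
s=lambda u,v:(340+u/4.4,180+v/4.4); t=lambda u,v:(160+u/4.5,150+v/4.5)
print("blank nose-end centre-ish",tri(S,s(318,363),T,t(266,299)))
```

```text
wall corner on board (array([ 0.5171, -0.1919,  0.0273]), np.float64(0.00042892066928156344))
board corner (array([ 0.5505, -0.4129,  0.0116]), np.float64(0.0004855789455987244))
board corner (array([ 0.469 , -0.1771,  0.0101]), np.float64(0.0036918084086721963))
board corner (array([ 0.5726, -0.1425,  0.0081]), np.float64(0.0021740231450390873))
handle top (array([ 0.5965, -0.3587,  0.0771]), np.float64(0.002017780224824394))
cab (array([0.4554, 0.203 , 0.1808]), np.float64(0.0025974627034779075))
cab (array([0.706 , 0.187 , 0.1827]), np.float64(0.0015613336854768051))
cab (array([0.7139, 0.3567, 0.1829]), np.float64(0.001960738365027513))
cab (array([0.4654, 0.3707, 0.1817]), np.float64(0.0028033738409674615))
blank nose-end centre-ish (array([0.5771, 0.1432, 0.105 ]), np.float64(0.0030412950562541865))
```

Request:
jog_arm(dp=[[0.01,0.003,-0.0075],[0.04,0,0],[0.06,0,0],[0.07,0,0],[0.07,0,0],[0.06,0,0],[0.03,0,0],[0,0,0]], dr=[[0,0,0],[0,0,0],[0,0,0],[0,0,0],[0,0,0],[0,0,0],[0,0,0],[0,0,0]], jaw=[0,0,0,0,0,0,0,0])

```text
clock: 15.2
tcp_pos: [0.5767, 0.0891, 0.142]
orientation: [0.726, 0.688, -0.0, -0.0]
force: [0.1, 0.5, -3.3]
gripper_width: 0.0089
```

Run:
```python
from plan import *
st()
f=r.grab_frame("scene"); cv2.imwrite('pics/s12.png',cv2.resize(f["color"][190:350,380:560,::-1],None,fx=4,fy=4))
f=r.grab_frame("top"); cv2.imwrite('pics/t12.png',cv2.resize(f["color"][130:290,80:270,::-1],None,fx=4,fy=3.7))
```

```text
t 15.2 p [0.5767 0.0891 0.142 ] yaw 86.87 z [-1.e-04 -0.e+00 -1.e+00] j [-0.021  0.208  1.894 -0.     1.04   0.034] F [ 0.05  0.49 -3.32] w 0.0089
```

View pics/s12.png

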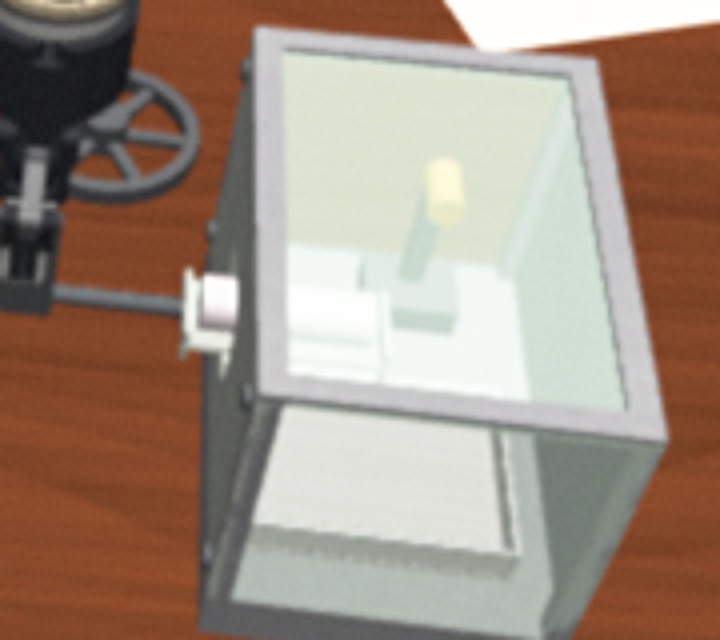

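View pics/t12.png

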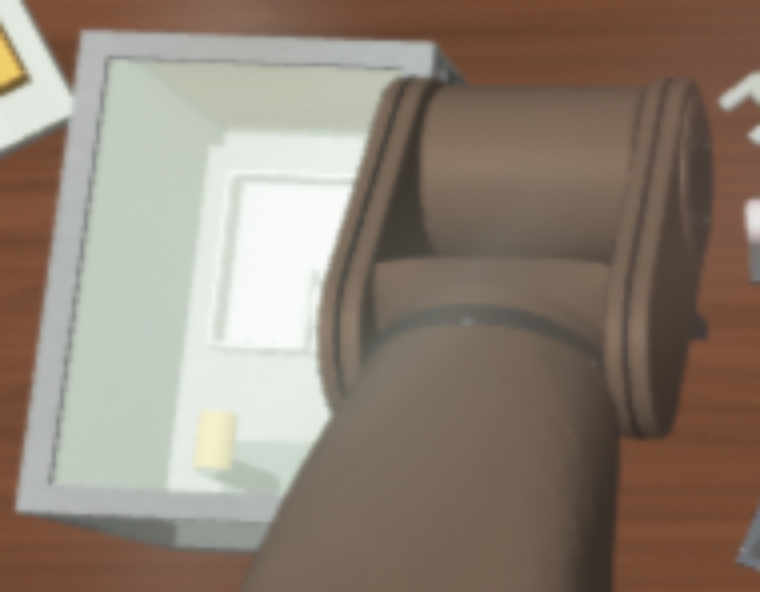

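Request:
jog_arm(dp=[[0.03,0,0],[0.06,0,0],[0.06,0,0],[0.04,0,0],[0.02,0,0],[0,0,0],[0,0,0]], dr=[[0,0,0],[0,0,0],[0,0,0],[0,0,0],[0,0,0],[0,0,0],[0,0,0]], jaw=[0,0,0,0,0,0,0])

```text
clock: 16.0
tcp_pos: [0.5791, 0.1299, 0.142]
orientation: [0.727, 0.687, -0.0, 0.0]
force: [0.1, -0.2, -1.9]
gripper_width: 0.009
```

Run:
```python
from plan import *
st()
f=r.grab_frame("scene"); cv2.imwrite('pics/s13.png',cv2.resize(f["color"][190:350,380:560,::-1],None,fx=4,fy=4))
s=r.observe(); p=s["tcp_pos"]; R0=Ro.from_quat(s["orientation"])
# roll +42deg about boat x axis through point at boat z=17 (TCP - 39.5mm along tool z)
piv=p+R0.apply([0,0,.0395])
R=R0; pc=p
for k in range(7):
    Rn=R*Ro.from_rotvec([np.radians(6),0,0]); pn=piv-Rn.apply([0,0,.0395])
    print(np.round(R.inv().apply(pn-pc)/.2,4)); R,pc=Rn,pn
print(pc, R.as_matrix()[:,2])
```

```text
t 16.0 p [0.5791 0.1299 0.142 ] yaw 86.79 z [-1.e-04 -3.e-04 -1.e+00] j [ 0.05   0.228  1.869 -0.     1.044  0.106] F [ 0.13 -0.21 -1.87] w 0.009
[-0.      0.0206  0.0011]
[-0.      0.0206  0.0011]
[0.     0.0206 0.0011]
[-0.      0.0206  0.0011]
[-0.      0.0206  0.0011]
[0.     0.0206 0.0011]
[-0.      0.0206  0.0011]
[0.60553027 0.12821638 0.13181125] [-0.66817991  0.03758911 -0.74304957]
```

View pics/s13.png

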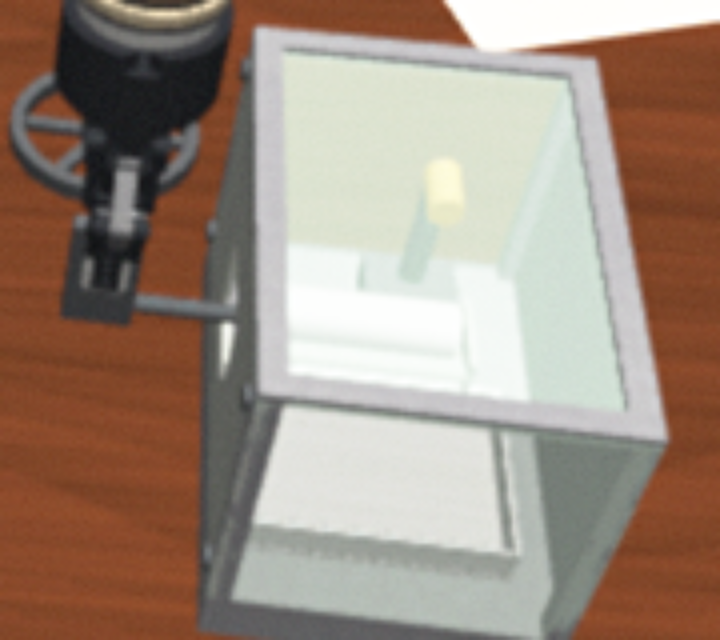

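The trough is fully inside: the rod runs through the slot at crop (225,310) and the blank lies in the trough at (385,325). Tipping towards the tray about the rod line.

Request:
jog_arm(dp=[[0,0.007,0],[0,0.0139,0.0005],[0,0.0139,0.0005],[0,0.0139,0.0005],[0,0.0139,0.0005],[0,0.0139,0.0005],[0,0.0139,0.0005],[0,0.0139,0.0005]], dr=[[0.0235,0,0],[0.047,0,0],[0.047,0,0],[0.047,0,0],[0.047,0,0],[0.047,0,0],[0.047,0,0],[0.047,0,0]], jaw=[0,0,0,0,0,0,0,0])

```text
clock: 16.85
tcp_pos: [0.5998, 0.1281, 0.1367]
orientation: [0.702, 0.663, -0.18, -0.19]
force: [-0.0, 0.6, -2.6]
gripper_width: 0.0089
```

Run:
```python
from plan import *
st()
s=r.observe(); R=Ro.from_quat(s["orientation"]).as_matrix(); print("pivot pt",s["tcp_pos"]+R[:,2]*.0395, "boat x axis",R[:,0])
f=r.grab_frame("scene"); cv2.imwrite('pics/s14.png',cv2.resize(f["color"][190:350,380:560,::-1],None,fx=4,fy=4))
```

```text
t 16.85 p [0.5998 0.1281 0.1367] yaw 86.7 z [-0.5043  0.0288 -0.863 ] j [0.029 0.529 1.542 0.043 1.599 0.076] F [-0.03  0.59 -2.63] w 0.0089
pivot pt [0.57990707 0.1292775  0.10258525] boat x axis [ 5.75739684e-02  9.98341195e-01 -3.11253536e-04]
```

View pics/s14.png

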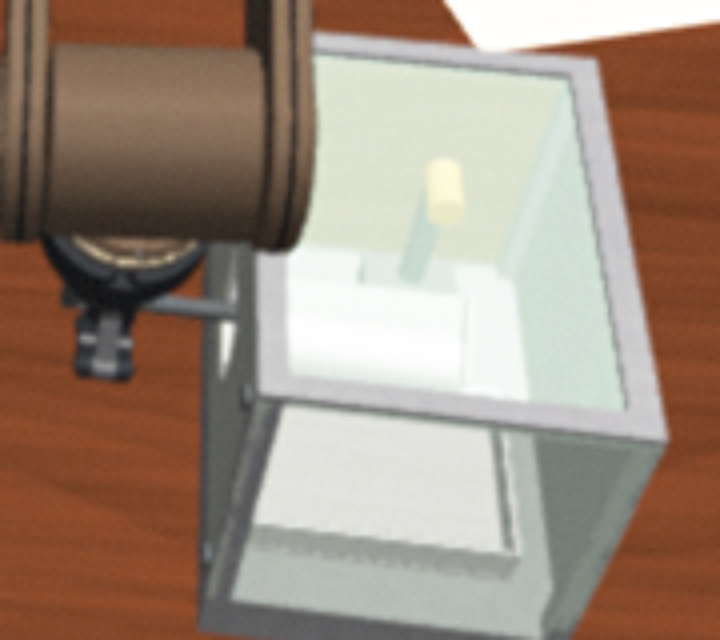

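Request:
jog_arm(dp=[[0,0.0139,0.0005],[0,0.0139,0.0005],[0,0.0139,0.0005],[0,0.0,0],[0,0,0],[0,0,0],[0,0,0],[0,0,0]], dr=[[0.047,0,0],[0.047,0,0],[0.047,0,0],[0,0,0],[0,0,0],[0,0,0],[0,0,0],[0,0,0]], jaw=[0,0,0,0,0,0,0,0])

```text
clock: 17.7
tcp_pos: [0.6058, 0.1284, 0.1324]
orientation: [0.678, 0.641, -0.248, -0.262]
force: [0.4, -0.1, -1.6]
gripper_width: 0.0091
```

Run:
```python
from plan import *
st()
s=r.observe(); R=Ro.from_quat(s["orientation"]).as_matrix(); print("pivot pt",s["tcp_pos"]+R[:,2]*.0395, "boat x axis",R[:,0])
f=r.grab_frame("scene"); cv2.imwrite('pics/s15.png',cv2.resize(f["color"][190:350,380:560,::-1],None,fx=4,fy=4))
np.savez("scene15.npz",**f)
f=r.grab_frame("top"); cv2.imwrite('pics/t15.png',cv2.resize(f["color"][130:290,80:270,::-1],None,fx=4,fy=3.7))
```

```text
t 17.7 p [0.6058 0.1284 0.1324] yaw 86.77 z [-0.6722  0.038  -0.7394] j [0.025 0.65  1.425 0.056 1.803 0.073] F [ 0.39 -0.14 -1.56] w 0.0091
pivot pt [0.57921513 0.12992062 0.10322749] boat x axis [5.63679436e-02 9.98410056e-01 1.21642820e-04]
```

View pics/s15.png

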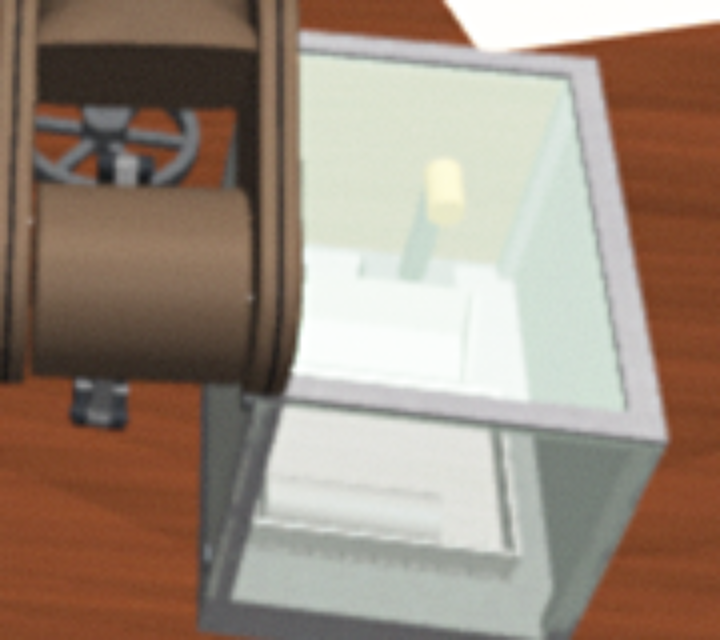

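View pics/t15.png

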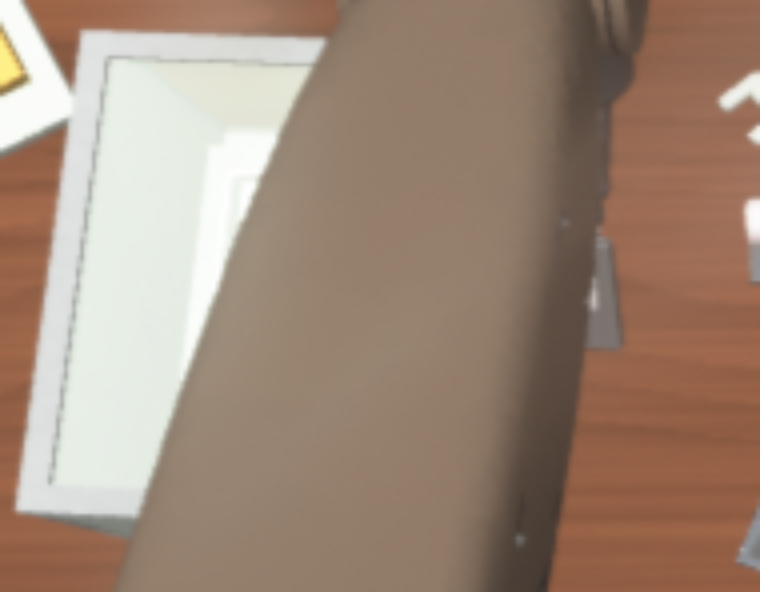

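The blank has rolled out and lies in the tray at scene crop (350,505). Levelling the boat now.

Request:
jog_arm(dp=[[0,-0.007,0],[0,-0.0139,0.0005],[0,-0.0139,0.0005],[0,-0.0139,0.0005],[0,-0.0139,0.0005],[0,-0.0139,0.0005],[0,-0.0139,0.0005],[0,-0.0139,0.0005]], dr=[[-0.0235,0,0],[-0.047,0,0],[-0.047,0,0],[-0.047,0,0],[-0.047,0,0],[-0.047,0,0],[-0.047,0,0],[-0.047,0,0]], jaw=[0,0,0,0,0,0,0,0])

```text
clock: 18.6
tcp_pos: [0.5872, 0.1294, 0.1417]
orientation: [0.723, 0.683, -0.071, -0.076]
force: [-0.4, 0.5, -0.7]
gripper_width: 0.0091
```

Request:
jog_arm(dp=[[0,-0.0139,0.0005],[0,-0.0139,0.0005],[0,-0.0139,0.0005],[0,0,0],[0,0,0],[0,0,0]], dr=[[-0.047,0,0],[-0.047,0,0],[-0.047,0,0],[0,0,0],[0,0,0],[0,0,0]], jaw=[0,0,0,0,0,0])

```text
clock: 19.2
tcp_pos: [0.5797, 0.1297, 0.1423]
orientation: [0.727, 0.687, -0.0, -0.0]
force: [0.8, -0.2, -2.0]
gripper_width: 0.0089
```

Run:
```python
from plan import *
st()
f=r.grab_frame("scene"); cv2.imwrite('pics/s16.png',cv2.resize(f["color"][190:350,380:560,::-1],None,fx=4,fy=4))
plan([.5791,.1299,.142],down(86.75),1)
```

```text
t 19.2 p [0.5797 0.1297 0.1423] yaw 86.75 z [-5.e-04  1.e-04 -1.e+00] j [0.049 0.229 1.867 0.    1.046 0.106] F [ 0.84 -0.25 -2.03] w 0.0089
total [-0.0006  0.0002 -0.0001] rot deg 0.03
dp [[0.001, -0.003, 0.001]] 
dr [[0.0, 0.0, 0.0]]
```

View pics/s16.png

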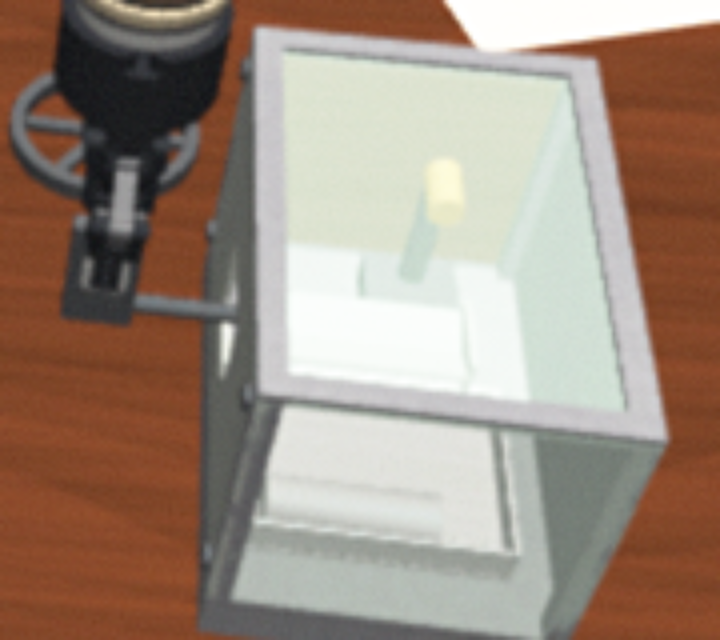

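Request:
jog_arm(dp=[[-0.03,-0.003,0],[-0.06,0,0],[-0.08,0,0],[-0.08,0,0],[-0.08,0,0],[-0.08,0,0],[-0.08,0,0],[-0.08,0,0]], dr=[[0,0,0],[0,0,0],[0,0,0],[0,0,0],[0,0,0],[0,0,0],[0,0,0],[0,0,0]], jaw=[0,0,0,0,0,0,0,0])

```text
clock: 20.05
tcp_pos: [0.5721, 0.0145, 0.1421]
orientation: [0.727, 0.687, 0.0, 0.0]
force: [0.7, -0.2, -1.4]
gripper_width: 0.0089
```

Run:
```python
from plan import *
st()
```

```text
t 20.05 p [0.5721 0.0145 0.1421] yaw 86.74 z [ 2.e-04 -1.e-04 -1.e+00] j [-0.152  0.184  1.921 -0.     1.036 -0.095] F [ 0.74 -0.2  -1.35] w 0.0089
```

Request:
jog_arm(dp=[[-0.1,0,0],[-0.12,0,0],[-0.12,0,0],[-0.1,0,0],[-0.05,0,0],[0,0,0]], dr=[[0,0,0],[0,0,0],[0,0,0],[0,0,0],[0,0,0],[0,0,0]], jaw=[0,0,0,0,0,0])

```text
clock: 20.65
tcp_pos: [0.5666, -0.0833, 0.1421]
orientation: [0.728, 0.686, 0.0, 0.0]
force: [-0.1, 0.7, -1.6]
gripper_width: 0.0092
```

Run:
```python
from plan import *
st()
plan([.5984,-.3577,.13],down(108.8),10)
```

```text
t 20.65 p [ 0.5666 -0.0833  0.1421] yaw 86.64 z [ 3.e-04 -0.e+00 -1.e+00] j [-0.323  0.185  1.92   0.     1.036 -0.264] F [-0.11  0.68 -1.6 ] w 0.0092
total [ 0.0318 -0.2744 -0.0121] rot deg 22.16
dp [[-0.136, 0.024, 0.006], [-0.137, 0.019, 0.006], [-0.137, 0.013, 0.006], [-0.138, 0.008, 0.006], [-0.138, 0.003, 0.006], [-0.138, -0.003, 0.006], [-0.138, -0.008, 0.006], [-0.137, -0.013, 0.006]] 
dr [[0.0, 0.0, -0.026], [0.0, 0.0, -0.026], [0.0, 0.0, -0.026], [0.0, 0.0, -0.026], [0.0, 0.0, -0.026], [0.0, 0.0, -0.026], [0.0, 0.0, -0.026], [0.0, 0.0, -0.026]]
dp [[-0.137, -0.019, 0.006], [-0.136, -0.024, 0.006]] 
dr [[0.0, 0.0, -0.026], [0.0, 0.0, -0.026]]
```

Request:
jog_arm(dp=[[-0.136,0.024,0.006],[-0.137,0.019,0.006],[-0.137,0.013,0.006],[-0.138,0.008,0.006],[-0.138,0.003,0.006],[-0.138,-0.003,0.006],[-0.138,-0.008,0.006],[-0.137,-0.013,0.006]], dr=[[0,0,-0.026],[0,0,-0.026],[0,0,-0.026],[0,0,-0.026],[0,0,-0.026],[0,0,-0.026],[0,0,-0.026],[0,0,-0.026]], jaw=[0,0,0,0,0,0,0,0])

```text
clock: 21.45
tcp_pos: [0.5933, -0.3011, 0.1322]
orientation: [0.61, 0.792, 0.0, -0.0]
force: [1.0, 0.3, -1.8]
gripper_width: 0.0088
```

Request:
jog_arm(dp=[[-0.137,-0.019,0.006],[-0.136,-0.024,0.006],[0,0,0],[0,0,0],[0,0,0]], dr=[[0,0,-0.026],[0,0,-0.026],[0,0,0],[0,0,0],[0,0,0]], jaw=[0,0,0,0,0])

```text
clock: 21.95
tcp_pos: [0.5995, -0.3544, 0.1297]
orientation: [0.58, 0.815, 0.0, -0.001]
force: [0.1, 0.1, -1.6]
gripper_width: 0.009
```

Run:
```python
from plan import *
st()
plan([.5984,-.3577,.0705],down(108.8),5)
f=r.grab_frame("scene"); cv2.imwrite('pics/s17.png',cv2.resize(f["color"][180:320,130:310,::-1],None,fx=4.4,fy=4.4))
```

```text
t 21.95 p [ 0.5995 -0.3544  0.1297] yaw 109.16 z [-6.0e-04  1.2e-03 -1.0e+00] j [-6.790e-01  4.500e-01  1.606e+00  1.000e-03  1.087e+00 -1.014e+00] F [ 0.06  0.09 -1.65] w 0.009
total [-0.0011 -0.0033 -0.0592] rot deg 0.36
dp [[-0.003, -0.002, 0.059], [-0.003, -0.002, 0.059], [-0.003, -0.002, 0.059], [-0.003, -0.002, 0.059], [-0.003, -0.002, 0.059]] 
dr [[0.0, 0.0, 0.001], [0.0, 0.0, 0.001], [0.0, 0.0, 0.001], [0.0, 0.0, 0.001], [0.0, 0.0, 0.001]]
```

View pics/s17.png

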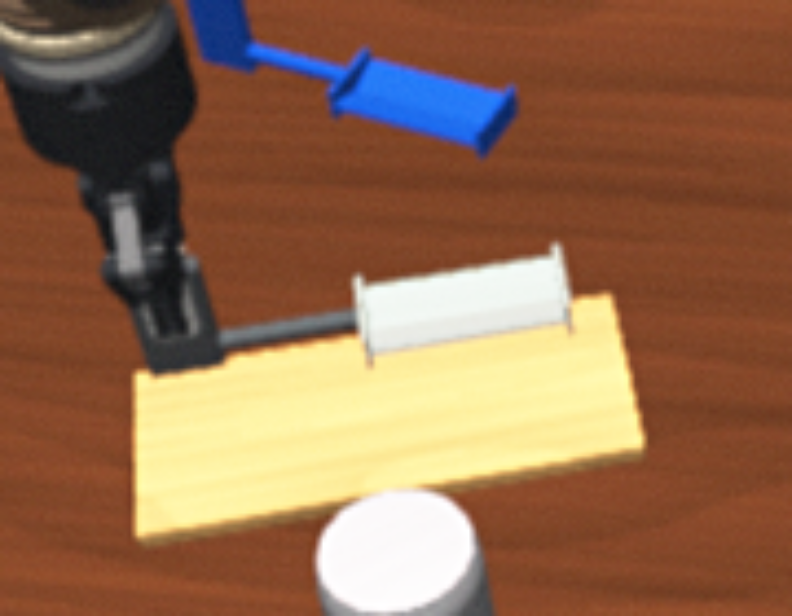

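Request:
jog_arm(dp=[[-0.006,-0.003,0.05],[-0.006,-0.003,0.07],[-0.003,0,0.07],[0,0,0.06],[0,0,0.035],[0,0,0.008],[0,0,0],[0,0,0]], dr=[[0,0,0.002],[0,0,0.002],[0,0,0],[0,0,0],[0,0,0],[0,0,0],[0,0,0],[0,0,0]], jaw=[0,0,0,0,0,0,0,0])

```text
clock: 22.8
tcp_pos: [0.5997, -0.3596, 0.0722]
orientation: [0.582, 0.813, -0.0, 0.001]
force: [0.3, -0.2, -0.8]
gripper_width: 0.0092
```

Request:
jog_arm(dp=[[0,0,0.005],[0,0,0],[0,0,0]], dr=[[0,0,0],[0,0,0],[0,0,0]], jaw=[0,0,0])

```text
clock: 23.1
tcp_pos: [0.5994, -0.3593, 0.0708]
orientation: [0.582, 0.813, -0.0, 0.0]
force: [0.2, 0.3, -1.6]
gripper_width: 0.009
```

Request:
jog_arm(dp=[[0,0,0.006],[0,0,0.004],[0,0,0],[0,0,0]], dr=[[0,0,0],[0,0,0],[0,0,0],[0,0,0]], jaw=[0,0,0,0])

```text
clock: 23.5
tcp_pos: [0.5993, -0.3593, 0.0686]
orientation: [0.582, 0.813, 0.0, 0.0]
force: [-0.2, 0.1, -0.5]
gripper_width: 0.0088
```

Request:
jog_arm(dp=[[0,0,0.004],[0,0,0],[0,0,0]], dr=[[0,0,0],[0,0,0],[0,0,0]], jaw=[0,0,0])

```text
clock: 23.8
tcp_pos: [0.5994, -0.3593, 0.0686]
orientation: [0.582, 0.813, -0.0, 0.0]
force: [-1.6, 1.9, 4.7]
gripper_width: 0.0088
```

Request:
jog_arm(dp=[[0,0,0],[0,0,0],[0,0,0],[0,0,0],[0,0,0],[0,0,0]], dr=[[0,0,0],[0,0,0],[0,0,0],[0,0,0],[0,0,0],[0,0,0]], jaw=[0.2,0.3,0.4,0.5,0.5,0.5])

```text
clock: 24.4
tcp_pos: [0.5992, -0.3592, 0.0675]
orientation: [0.582, 0.813, 0.0, -0.0]
force: [0.2, 0.3, 0.2]
gripper_width: 0.0428
```

Request:
jog_arm(dp=[[0,0,-0.04],[0,0,-0.08],[0,0,-0.15],[0,0,-0.2],[0,0,-0.2],[0,0,-0.1],[0,0,0],[0,0,0]], dr=[[0,0,0],[0,0,0],[0,0,0],[0,0,0],[0,0,0],[0,0,0],[0,0,0],[0,0,0]], jaw=[0.5,0.5,0.5,0.5,0.5,0.5,0.5,0.5])

```text
clock: 25.2
tcp_pos: [0.5993, -0.3592, 0.2225]
orientation: [0.582, 0.813, -0.0, 0.001]
force: [0.1, -0.5, -1.4]
gripper_width: 0.0429
```

Run:
```python
from plan import *
st()
f=r.grab_frame("scene"); cv2.imwrite('pics/s18.png',f["color"][:,:,::-1]); np.savez("scene18.npz",**f)
f=r.grab_frame("top"); cv2.imwrite('pics/t18.png',f["color"][:,:,::-1]); np.savez("top18.npz",**f)
```

```text
t 25.2 p [ 0.5993 -0.3592  0.2225] yaw 108.77 z [ 1.1e-03 -9.0e-04 -1.0e+00] j [-0.685  0.363  1.543 -0.     1.234 -1.012] F [ 0.14 -0.51 -1.41] w 0.0429
```

View pics/s18.png

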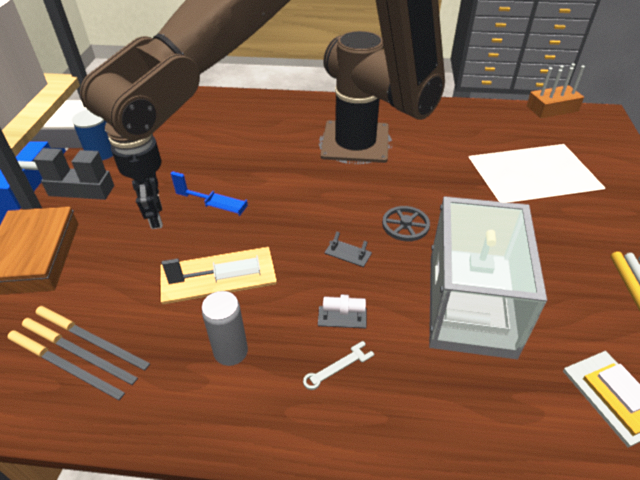

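View pics/t18.png

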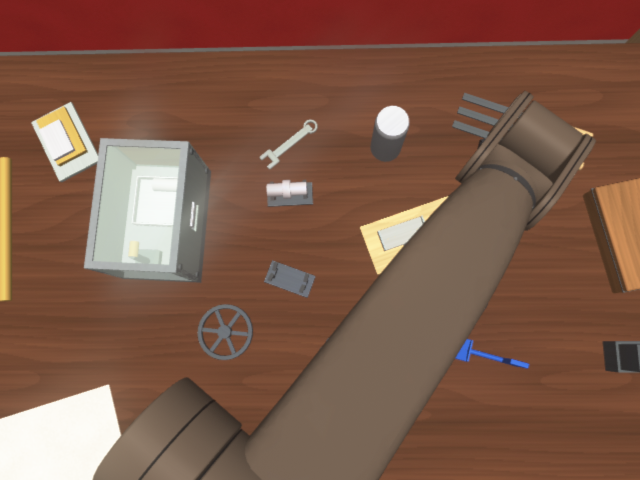

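Run:
```python
from h import *
t=cv2.imread('pics/t18.png'); s=cv2.imread('pics/s18.png')
a=cv2.resize(t[135:285,80:215],(360,400),interpolation=cv2.INTER_CUBIC); b=cv2.resize(s[240:310,150:290],(440,400),interpolation=cv2.INTER_CUBIC); 
cv2.imwrite('pics/z18.png',np.hstack([a,b]))
s0=cv2.imread('pics/scene0.png')
for n,(x,y,w,h) in dict(spindle=(312,285,62,48),wrench=(298,335,82,58),can=(200,285,50,85),wheel=(378,198,56,48)).items():
    print(n,int(cv2.absdiff(s0[y:y+h,x:x+w],s[y:y+h,x:x+w]).max(2).mean()))
```

```text
spindle 2
wrench 3
can 2
wheel 3
```

View pics/z18.png

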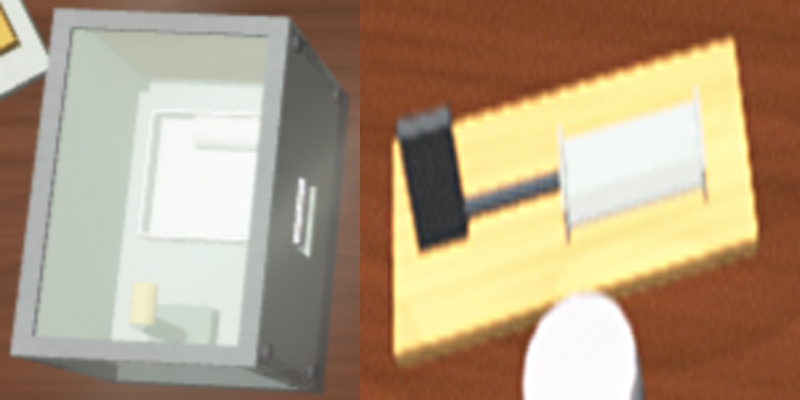

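The blank lies flat in the tray at left crop (225,135), a little inside the far wall. The boat stands flat on the board at right crop (560,180). The other objects look unchanged, so I'm handing in.

```bash
python3 -c "
from plant import r
print(r.job_done(), r.observe()['clock'])"
```

```text
the job is handed in; nothing more can be done
the job is handed in; nothing more can be done
```

I finished the job and handed it in at about 25 s of the 67 s allowed; the system reports no verdict. I laid the plain blank in the boat's trough, slid the trough level through the slot, and tipped it about 42° so the blank rolled into the tray. Then I levelled the boat, drew it out and stood it back on the board.

**Last checks:**
- **Blank and boat:** the final pictures show the blank lying flat in the tray. The boat stands released and flat on the board, and the gripper is clear above it.
- **Things to leave alone:** the scene picture around the spindle, can, flywheel and wrench matches the one from the start.
- **Cover plate:** wrist forces stayed at a few newtons while the boat went in and out, with no sign of it touching. The cover contact itself could not be measured directly.

**Disagreement:** the two cameras differed by 2–5 mm on the boat's height. I checked the boat against the slot within the same pictures and raised it 1.5 mm before going in. On setting it down, the gripper met the board at the same height as when it took the handle, so the boat had not slipped.

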